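# Grade the mill's grinding balls

## Task

Grade the steel grinding balls from the paint mill by size: push the catch tray fully home under the lanes of the wooden grader, then take the pan of mixed balls by its bail and tip them gently over its lip into the head (high end) of the sloping board, so that they run down one after another and every ball ends in the tray compartment for its size. Then stand the empty pan upright on the table again and let go; leave the ink bottle, the dropper bottle and the pastille tin where they are.

Things in the scene. Friction and masses are not known exactly. Their poses are not given: they have to be found in the camera images.
- grader: Wooden ball grader, fixed, 380 mm long (y), 141 deep (x), 225 high. Origin: on the table below the slot. +y points uphill to the head (y = 0.236), the end where balls are tipped on; -x is the tray side. A V-shaped board slopes 10 degrees down to y = -0.060 (foot wall at -0.132), 122 mm wide between side boards whose tops are 59 mm above the slot. Balls drop onto three lanes that slope to -x into the tray
- slot_head (a point): point on the slot line in the bottom of the V, 40 mm downhill of the head board, 150 mm above the table; axes as the grader's. The head board across the upper end is low: its top is 25 mm above this point
- slot_foot (a point): lower end of board and slot, 104 mm above the table. Two steel rods (4 mm thick) edge the slot, which widens going downhill: 2 mm, then 15.5 from grader y = 0.120, 24.5 from 0.020. A ball drops where the slot outgrows it, large ones off the board's end; balls running one behind another sort cleanly, a heap tipped on at once carries small ones past their lane
- catch_tray (a joint): how far the tray is pulled out, m: 0 = fully home against a hard stop, under the lane ends; 0.06 = limit. Slides along the grader's x, closes when pushed to +x; about 2.5 N of friction, stays where left. While it is out, balls fall through the gap onto the table
- tray_front (a point): centre of the outer front face of the steel tray, 22 mm above the table; moves with the tray; axes as the grader's. The plain upright face looks to the grader's -x, is 256 mm wide and 46 mm high
- pan_grip (a point): centre of the wooden grip on the pouring pan's bail, 90 mm above its underside: a flat bar 14 mm thick (x), 72 long (y), 20 high, 46 mm clear above the rim. Axes as the pan's: +x points to the spout, z up. The dark steel pan is 95 x 94 mm with walls 34 mm high, plus the spout; about 0.22 kg, with the balls 0.6 kg; stands on the table
- pan_lip (a point): middle of the pan's pouring lip, 84 mm in front (+x) of the grip, 14.5 mm above the underside; axes as the pan's. The floor ramps up 16 degrees to this 94 mm wide lip: balls stay in while the pan is about level, begin to leave at about 18 degrees nose down and have all left by about 32
- pan_base (a point): centre of the pan's underside, below the grip; axes as the pan's
- bin_small (a point): middle of the floor of the tray's compartment for the small balls, 88 mm wide (y), at the uphill end; 72 mm deep (x), partitions 36 mm high; axes as the grader's; moves with the tray
- bin_medium (a point): middle of the floor of the tray's compartment for the medium balls, 84 mm wide (y), in the middle; 72 mm deep (x), partitions 36 mm high; axes as the grader's; moves with the tray
- bin_large (a point): middle of the floor of the tray's compartment for the large balls, 80 mm wide (y), at the downhill end; 72 mm deep (x), partitions 36 mm high; axes as the grader's; moves with the tray
- small_0_center (a point): centre of a steel grinding ball of 12 mm diameter (small); starts somewhere in the pan
- small_1_center (a point): centre of a steel grinding ball of 12 mm diameter (small); starts somewhere in the pan
- small_2_center (a point): centre of a steel grinding ball of 12 mm diameter (small); starts somewhere in the pan
- medium_3_center (a point): centre of a steel grinding ball of 20 mm diameter (medium); starts somewhere in the pan
- medium_4_center (a point): centre of a steel grinding ball of 20 mm diameter (medium); starts somewhere in the pan
- medium_5_center (a point): centre of a steel grinding ball of 20 mm diameter (medium); starts somewhere in the pan
- large_6_center (a point): centre of a steel grinding ball of 30 mm diameter (large); starts somewhere in the pan
- large_7_center (a point): centre of a steel grinding ball of 30 mm diameter (large); starts somewhere in the pan
- ink_bottle: square dark ink bottle with black cap, 58 x 60 x 69 mm, upright; origin at the centre of its underside; a bystander, not to be disturbed
- mint_tin: small oblong pastille tin, 36 x 64 x 17 mm; origin at the centre of its underside; a bystander, not to be disturbed
- dropper_bottle: small upright bottle with black cap, 22 x 22 x 67 mm; origin at the centre of its underside; a bystander, not to be disturbed

How it is judged:
On the way, in this order (a step that is already met when the one before it is completed fails the run):
1. the catch tray is pushed fully home (value of joint catch_tray below 0.004 m), for 0.2 s.
2. every ball lies in the tray compartment for its size (x of small_0_center in the frame of bin_small between -0.04 and 0.04 m and y of small_0_center in the frame of bin_small between -0.044 and 0.044 m and z of small_0_center in the frame of bin_small between -0.01 and 0.028 m and x of small_1_center in the frame of bin_small between -0.04 and 0.04 m and y of small_1_center in the frame of bin_small between -0.044 and 0.044 m and z of small_1_center in the frame of bin_small between -0.01 and 0.028 m and x of small_2_center in the frame of bin_small between -0.04 and 0.04 m and y of small_2_center in the frame of bin_small between -0.044 and 0.044 m and z of small_2_center in the frame of bin_small between -0.01 and 0.028 m and x of medium_3_center in the frame of bin_medium between -0.04 and 0.04 m and y of medium_3_center in the frame of bin_medium between -0.042 and 0.042 m and z of medium_3_center in the frame of bin_medium between -0.01 and 0.028 m and x of medium_4_center in the frame of bin_medium between -0.04 and 0.04 m and y of medium_4_center in the frame of bin_medium between -0.042 and 0.042 m and z of medium_4_center in the frame of bin_medium between -0.01 and 0.028 m and x of medium_5_center in the frame of bin_medium between -0.04 and 0.04 m and y of medium_5_center in the frame of bin_medium between -0.042 and 0.042 m and z of medium_5_center in the frame of bin_medium between -0.01 and 0.028 m and x of large_6_center in the frame of bin_large between -0.04 and 0.04 m and y of large_6_center in the frame of bin_large between -0.04 and 0.04 m and z of large_6_center in the frame of bin_large between -0.01 and 0.028 m and x of large_7_center in the frame of bin_large between -0.04 and 0.04 m and y of large_7_center in the frame of bin_large between -0.04 and 0.04 m and z of large_7_center in the frame of bin_large between -0.01 and 0.028 m and value of joint catch_tray below 0.004 m), for 0.2 s.
At the end, for the whole second after the job is handed in: All three 12 mm, three 20 mm and two 30 mm balls lie on the floor of their own tray compartments, the tray is home within 4 mm, and the pan stands upright (within 0.1 rad) on the table (all of step 2 and angle between pan_base's own z axis and vertical below 0.1 rad and height (world z) of pan_base between -0.008 and 0.008 m); the robot touches nothing.
It fails at once if the ink bottle is shifted by more than 30 mm (distance of ink_bottle from where it was at the start of the episode above 0.03 m).
It fails at once if the mint tin is shifted by more than 30 mm (distance of mint_tin from where it was at the start of the episode above 0.03 m).
It fails at once if the dropper bottle is shifted by more than 30 mm (distance of dropper_bottle from where it was at the start of the episode above 0.03 m).
It also fails if it takes over 72 s, if anything falls off the work surface, if the arm or the gripper's body presses on something with over 40 N, if the wrist force passes 120 N, or if a joint passes its speed limit or range.

## Robot

A 6-joint arm with a two-finger parallel gripper is mounted at the origin on a cart in front of the work surface, level with it; the furniture and walls round the work are solid. World frame = base frame: x ahead of the robot, y to its left, z up, the work surface at z = 0. Lengths are in m, angles in rad, forces in N, time in s.
With the tool pointing down it reaches from about 0.2 to 0.875 m from the base axis. Payload 3.4 kg.
Tool frame: the origin (TCP) lies on the centre line of the jaws, within the pads' length; the fingertips stand 25 mm ahead of it and the grasp point (between the pads) lies 6 mm ahead of it; z points along the fingers, y is the line along which they close (so a half turn about z gives the same grasp; the last joint's range is limited). The gripper opens to 94 mm and grips with 3 to 60 N. Pads are 16 mm wide; open, the fingers measure 119 mm over their backs; the gripper's body (75 mm by 177 mm) begins 78 mm behind the grasp point.
Start: joints at [1.196, 0.276, 1.505, -0, 1.361, -0.121], TCP at [0.144, 0.557, 0.23] pointing down, gripper open.
Joint ranges: [-2.89, 2.89], [-0.75, 2.08], [0.22, 2.7], [-1.18, 4.32], [0.11, 2.71], [-2.7, 2.7]. Speed limits (rad/s): [2.57, 2.57, 3.14, 3.14, 3.14, 3.14].

## Interface

Orientations are given as [roll, pitch, yaw] about the fixed x, y, z axes, in that order (R = Rz(yaw) Ry(pitch) Rx(roll)).
In Python, from station import monitor, eyes, job gives the robot as it stands.
- The arm moves only by the tool send_rows, never from a script. Its argument "commands" is a list of rows, each a list of 3 entries, a list of its own where there are three numbers: the closure, from -1 (fully open) to 1 (shut), then the shift along the tool's x, y, z in cm, then the turn about the tool's z in rad. A call has 1 to 12 rows; each row shifts and turns the commanded pose from where the row before left it, along the tool's axes as they then stand; what a row does not reach is not made up. A row lasts 1/10 s, in which the tool goes at most 50 mm and 8.59 degrees, less where a joint would pass 70% of its speed; a pose out of reach is approached as far as the arm can. A call is refused whole if a number of a shift passes 5 or a number of a turn 0.15, either way. A call with a gripper value outside its range is refused whole. The fingers move at their own pace and stop on an object; "grip_force" is the grip in N (left out, the last holds). Time passes only in rows, so rows that do not move let the fingers close. It gives the time, the measured TCP pose, the force, the opening and the grip force at its end, in the units of the state.
- monitor.read_state(): the state, without advancing time (a new reading comes with each control period).
- eyes.grab_frame(name): name is "scene" or "top" or "wrist"; returns a dict with "img" (400x640x3 uint8, red, green, blue), "mtx" (3x3 intrinsics, pixels), "k1" (the pictures are not rectified: a ray, as slopes to the right and down, at radius r is drawn at 1 + k1 r^2 times it, then the intrinsics apply), "cam_to_world" (4x4, takes a point from camera to world coordinates); the wrist camera has in their place "mount" (4x4, takes a point from camera to tool coordinates, whose origin is the TCP and whose axes are the flange's). Camera axes: x right, y up, looking along -z (the intrinsics and any distortion apply to the point x, -y, -z); pixel columns grow to the right and rows downward; lengths in m; the calibration is good to about 2 mm. A picture is of the moment at which its call begins: read the wrist's pose just before it. There is no depth.
- job.finish_job(): hands the job in; it is judged then, once.
The state is a dict: "time": time; "joint_positions": joint angles; "joint_vel": joint speeds; "joint_torque": joint torques, N m; "tcp_pos": TCP position; "eef_rot": TCP orientation; "ft_force": force on the tool from outside, world axes, zero at the start; "torque": the same for the moment, N m; "gripper_width": opening from 0.0 (shut) to 1.0 (fully open); "finger_force": force on a finger pad.
Only numpy, scipy, OpenCV 4.12 (cv2) and the standard library are available. Lean on these libraries where they do the work, as an engineer would, in place of code of your own. Each camera call takes 0.05 s, during which the arm holds its last target. There are 200 camera calls.

## Working session

There is one attempt and no reset: what is moved stays moved. The work goes in short steps, Python scripts to look and compute and a tool call to move; the robot and the scene stay as the last step left them, time stands still between calls to the robot, and variables do not carry over. Pictures are saved under pics/ and viewed, at most 10 in all, crops included, and the job is handed in when it is done.

Besides the shell and the picture viewer there is one more tool, called after ">>>" as name([rows], argument=value, ...), one row to a line, values as JSON. send_rows: Moves the arm, as the interface text tells. Its arguments: {"type":"object","properties":{"commands":{"type":"array","items":{"type":"array"}},"grip_force":{"type":"number"}},"required":["commands"]}

```bash
ls; mkdir -p pics; python3 - <<'E'
from station import monitor, eyes, job
import cv2, numpy as np
s=monitor.read_state()
for k,v in s.items(): print(k,np.round(v,3))
a=[]
for n in ("scene","top"):
    f=eyes.grab_frame(n); a.append(f["img"]); np.savez(f"{n}.npz",**f)
    print(n,f["mtx"].tolist(),f["k1"],np.round(f["cam_to_world"],3).tolist())
    cv2.imwrite(f"pics/{n}.png",f["img"][:,:,::-1])
E
```

```text
pics
time 0.0
joint_positions [ 1.196  0.277  1.506  0.     1.361 -0.121]
joint_vel [-0.001  0.     0.002 -0.002 -0.    -0.001]
joint_torque [-2.0000e-03 -4.0459e+01 -2.3723e+01  7.0000e-02  3.5000e-02 -0.0000e+00]
tcp_pos [0.144 0.556 0.23 ]
eef_rot [-3.14  -0.     2.888]
ft_force [-0.572 -0.687  0.932]
torque [-0.025  0.039 -0.048]
finger_force 0.0
gripper_width 1.001
scene [[429.9846378205268, 0.0, 317.05828449953964], [0.0, 429.9846378205268, 202.4624080220772], [0.0, 0.0, 1.0]] -0.03333082038495093 [[0.723, 0.406, -0.56, -0.315], [-0.691, 0.422, -0.586, -0.855], [-0.001, 0.811, 0.586, 0.937], [0.0, 0.0, 0.0, 1.0]]
top [[471.76690592726646, 0.0, 319.4124629881298], [0.0, 471.76690592726646, 201.51523897664424], [0.0, 0.0, 1.0]] 0.0186889600683225 [[-0.011, 0.984, -0.177, 0.213], [-1.0, -0.012, -0.006, -0.012], [-0.008, 0.177, 0.984, 1.586], [0.0, 0.0, 0.0, 1.0]]
```

View pics/scene.png

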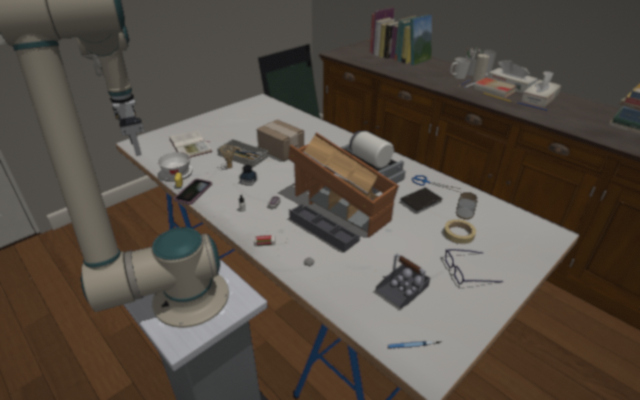

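View pics/top.png

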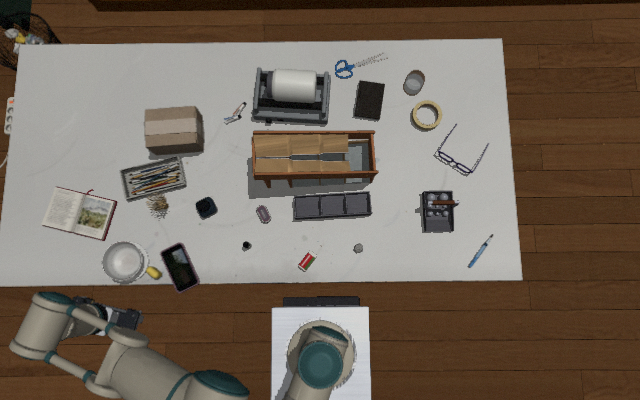

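Top view: the grader (head at left, about (250,155)), tray pulled out at (332,206), pan at (437,210); ink bottle (206,208), tin (263,214), dropper (246,246). Now zoom and measure.

```bash
cat > h.py <<'E'
import numpy as np, cv2
from scipy.spatial.transform import Rotation as R
from station import monitor, eyes
def grab(n):
    s=monitor.read_state(); f=eyes.grab_frame(n); f=dict(f)
    if n=="wrist":
        T=np.eye(4); T[:3,:3]=R.from_euler('xyz',s["eef_rot"]).as_matrix(); T[:3,3]=s["tcp_pos"]
        f["cam_to_world"]=T@f["mount"]
    return f
def ray(f,u,v):
    K=f["mtx"]; d=np.array([(u-K[0,2])/K[0,0],(v-K[1,2])/K[1,1]]); p=d.copy()
    for _ in range(20): p=d/(1+f["k1"]*(p@p))
    T=f["cam_to_world"]; return T[:3,3],T[:3,:3]@np.array([p[0],-p[1],-1])
def at(f,u,v,z):
    o,d=ray(f,u,v); return o+d*(z-o[2])/d[2]
def pix(f,P):
    T=np.linalg.inv(f["cam_to_world"]); c=T[:3,:3]@np.asarray(P,float)+T[:3,3]; p=np.array([c[0],-c[1]])/-c[2]
    p=p*(1+f["k1"]*(p@p)); K=f["mtx"]; return np.array([K[0,0]*p[0]+K[0,2],K[1,1]*p[1]+K[1,2]])
def load(n): return dict(np.load(n+".npz"))
def save(n,f): np.savez(n+".npz",**f)
E
python3 - <<'E'
from h import *
f=load("top"); g=load("scene"); I=f["img"][:,:,::-1]; J=g["img"][:,:,::-1]
a=cv2.resize(I[120:250,240:400],None,fx=5,fy=5,interpolation=cv2.INTER_CUBIC)[:600,:800]
cv2.imwrite("pics/a.png",cv2.resize(I[120:240,240:400],(800,600),interpolation=cv2.INTER_CUBIC))
b=cv2.resize(I[180:240,410:470],(400,400),interpolation=cv2.INTER_CUBIC)
c=cv2.resize(J[250:310,370:430],(400,400),interpolation=cv2.INTER_CUBIC)
cv2.imwrite("pics/b.png",np.clip(np.hstack([b,c]).astype(int)*1.6,0,255))
for n,u,v,z in [("pan",437,210,.02),("grip",443,203,.09),("trayL",294,219,.045),("trayR",371,216,.045),("headL",250,180,.19),("headR",250,133,.19),("footL",377,180,.16),("footR",376,131,.16)]:
    print(n,at(f,u,v,z).round(3))
E
```

```text
pan [ 0.461 -0.397  0.02 ]
grip [ 0.472 -0.4    0.09 ]
trayL [0.432 0.081 0.045]
trayR [ 0.439 -0.173  0.045]
headL [0.533 0.206 0.19 ]
headR [0.681 0.208 0.19 ]
footL [ 0.535 -0.183  0.16 ]
footR [ 0.693 -0.185  0.16 ][ WARN:0@0.538] global loadsave.cpp:1063 imwrite_ Unsupported depth image for selected encoder is fallbacked to CV_8U.
```

View pics/a.png

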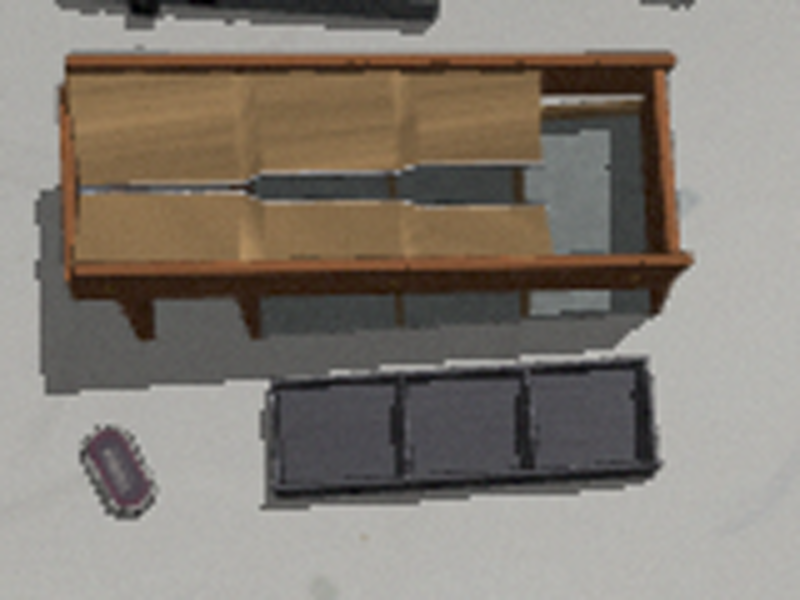

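View pics/b.png

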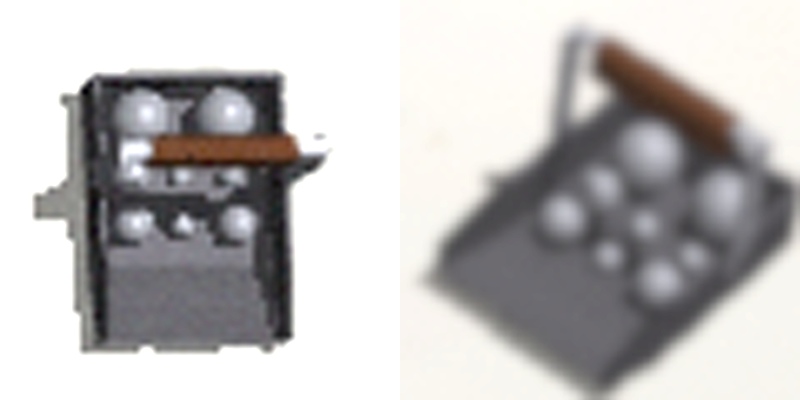

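>>> send_rows([
  [1, [0, 0, 0], -0.127],
  [1, [0, 0, 0], -0.127],
  [1, [-1.4, -4.6, 0], 0],
  [1, [-1.4, -4.6, 0], 0],
  [1, [-1.4, -4.6, 0], 0],
  [1, [-1.4, -4.6, 0], 0],
  [1, [-1.4, -4.6, 0], 0],
  [1, [-1.4, -4.6, 0], 0],
  [1, [-1.4, -4.6, 0], 0],
  [1, [-1.4, -4.6, 0], 0],
  [1, [-1.4, -4.6, 0], 0],
  [1, [-1.4, -4.6, 0], 0],
])

```text
time: 1.3
tcp_pos: [0.2842, 0.0949, 0.2305]
eef_rot: [3.141, 0.001, -3.141]
ft_force: [0.8, -0.7, 0.4]
gripper_width: 0.02
finger_force: 0.0
```

```bash
python3 - <<'E'
from h import *
f=load("top")
print(f["mtx"][0,0])
for n,u,v,z in [("dropper",246,246,.06),("ink",206,208,.06),("tin",263,214,.017),("slotfoot",348,157,.104),("slothead",256,157.6,.155),("roller",295,85,.1),("trayTL",240+272/5,120+378/5,.045),("trayTR",240+648/5,120+360/5,.045),("trayBL",240+268/5,120+490/5,.045),("trayBR",240+655/5,120+468/5,.045),("sideFarHead",240+68/5,131.5,.215),("sideNearHead",240+72/5,120+267/5,.215),("sideNearFoot",240+688/5,172,.15),("sideFarFoot",240+672/5,132,.15),("nutblock",358,248,.015)]:
    print(n,at(f,u,v,z).round(3))
for k,v in monitor.read_state().items(): print(k,np.round(v,3))
E
```

```text
471.76690592726646
dropper [0.344 0.236 0.06 ]
ink [0.47  0.369 0.06 ]
tin [0.454 0.187 0.017]
slotfoot [ 0.625 -0.098  0.104]
slothead [0.612 0.193 0.155]
roller [0.877 0.074 0.1  ]
trayTL [0.511 0.08  0.045]
trayTR [ 0.52  -0.171  0.045]
trayBL [0.436 0.082 0.045]
trayBR [ 0.447 -0.173  0.045]
sideFarHead [0.677 0.193 0.215]
sideNearHead [0.547 0.189 0.215]
sideNearFoot [ 0.562 -0.187  0.15 ]
sideFarFoot [ 0.693 -0.181  0.15 ]
nutblock [ 0.337 -0.13   0.015]
time 1.3
joint_positions [ 0.088 -0.163  1.983  0.     1.321 -1.483]
joint_vel [-1.628 -0.077  0.051  0.002  0.007 -1.604]
joint_torque [  8.717 -14.861 -22.024  -0.029   0.576   1.351]
tcp_pos [0.284 0.095 0.231]
eef_rot [ 3.141e+00  1.000e-03 -3.141e+00]
ft_force [ 0.771 -0.671  0.388]
torque [ 0.042 -0.065  0.035]
finger_force 0.0
gripper_width 0.02
```

>>> send_rows([
  [1, [-2.6, -3.5, 0], 0],
  [1, [-2.6, -3.5, 0], 0],
  [1, [-2.6, -3.5, 0], 0],
  [1, [-2.6, -3.5, 0], 0],
  [1, [0, 0, 4.7], 0],
  [1, [0, 0, 4.7], 0],
  [1, [0, 0, 4.8], 0],
  [1, [0, 0, 4.8], 0],
  [1, [-1.5, 0, 0], 0],
  [1, [-1.5, 0, 0], 0],
  [1, [-1, 0, 0], 0],
  [1, [-1, 0, 0], 0],
])

```text
time: 2.5
tcp_pos: [0.4409, -0.0437, 0.0425]
eef_rot: [-3.141, 0.003, -3.14]
ft_force: [-3.6, -0.7, 1.2]
gripper_width: 0.002
finger_force: 1.5
```

>>> send_rows([
  [1, [-1, 0, 0], 0],
  [1, [-1, 0, 0], 0],
  [1, [-1, 0, 0], 0],
  [1, [-0.5, 0, 0], 0],
  [1, [-0.5, 0, 0], 0],
])

```text
time: 3.0
tcp_pos: [0.4756, -0.0431, 0.04]
eef_rot: [3.141, -0.007, -3.14]
ft_force: [-12.3, -2.1, 7.0]
gripper_width: 0.008
finger_force: 6.1
```

>>> send_rows([
  [1, [-0.3, 0, 0], 0],
  [1, [-0.3, 0, 0], 0],
  [1, [0, 0, 0], 0],
])

```text
time: 3.3
tcp_pos: [0.4757, -0.0426, 0.0391]
eef_rot: [3.14, -0.018, -3.139]
ft_force: [-15.2, -1.8, 8.0]
gripper_width: -0.001
finger_force: 7.9
```

>>> send_rows([
  [1, [2, 0, 0], 0],
  [1, [2, 0, 0], 0],
  [-1, [0, 0, -4.8], 0],
  [-1, [0, 0, -4.8], 0],
  [-1, [0, 0, -4.8], 0],
  [-1, [0, 0, -4.8], 0],
  [-1, [0, 0, -4.8], 0],
  [-1, [0, 0, -3], 0],
])

```text
time: 4.1
tcp_pos: [0.4467, -0.0438, 0.3149]
eef_rot: [-3.14, 0.009, 3.142]
ft_force: [0.0, 0.6, 0.6]
gripper_width: 0.48
finger_force: 0.0
```

>>> send_rows([
  [-1, [-0.3, -4.4, 0], 0],
  [-1, [-0.3, -4.4, 0], 0],
  [-1, [-0.3, -4.4, 0], 0],
  [-1, [-0.3, -4.4, 0], 0],
  [-1, [-0.3, -4.4, 0], 0],
  [-1, [-0.3, -4.4, 0], 0],
  [-1, [-0.3, -4.4, 0], 0],
  [-1, [-0.3, -4.4, 0], 0],
  [-1, [0, 0, 0], 0],
  [-1, [0, 0, 0], 0],
])

```text
time: 5.1
tcp_pos: [0.4689, -0.3966, 0.3097]
eef_rot: [3.141, 0.0, 3.14]
ft_force: [-0.2, 0.8, -0.3]
gripper_width: 1.002
finger_force: 0.0
```

```bash
python3 - <<'E'
from h import *
f=grab("wrist"); save("w1",f); t=grab("top"); save("t1",t)
print(np.round(f["mount"],3).tolist(), monitor.read_state()["tcp_pos"])
a=cv2.resize(f["img"][:,:,::-1],(400,250)); b=cv2.resize(t["img"][120:240,240:400,::-1],(400,300))
cv2.imwrite("pics/w1.png",f["img"][:,:,::-1]); 
c=t["img"]; print((c[:,:,2].mean()))
m=cv2.inRange(c,(0,0,0),(90,90,100))
I=cv2.resize(t["img"][170:225,280:390,::-1],(640,320),interpolation=cv2.INTER_CUBIC)
cv2.imwrite("pics/w1.png",np.vstack([f["img"][:,:,::-1],I])[:720][::1,:] if 0 else cv2.resize(np.vstack([f["img"][:,:,::-1],I]),(533,600)))
E
```

```text
[[-0.0, 0.96, 0.279, 0.082], [1.0, 0.0, 0.001, 0.001], [0.0, 0.279, -0.96, -0.155], [0.0, 0.0, 0.0, 1.0]] [ 0.46887958 -0.39467851  0.31052611]
91.46135546875
```

View pics/w1.png

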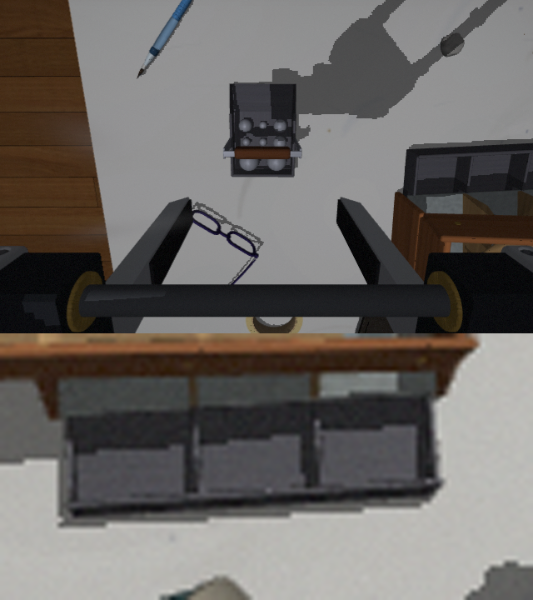

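```bash
python3 - <<'E'
from h import *
f=load("w1"); I=f["img"]
h=cv2.cvtColor(I,cv2.COLOR_RGB2HSV)
m=cv2.inRange(h,(2,90,40),(18,255,255)); m[:, :270]=0; m[:,370:]=0; m[:160]=0; m[200:]=0
ys,xs=np.nonzero(m); r=cv2.minAreaRect(np.c_[xs,ys].astype(np.float32)); print(r,len(xs))
c=r[0]; print("grip",at(f,*c,.1).round(4))
print("bar ends",at(f,xs.min(),c[1],.1).round(3),at(f,xs.max()+1,c[1],.1).round(3))
print("tl", at(load("top"),443,203,.09))
# white bracket ends / pan lip corners
print("lip", at(f,231*1.2,83*1.2,.03).round(3),at(f,298*1.2,83*1.2,.03).round(3),"rear",at(f,231*1.2,176*1.2,.034).round(3),at(f,295*1.2,176*1.2,.034).round(3))
cv2.imwrite("pics/w1z.png",cv2.resize(I[80:230,240:400,::-1],(640,600),interpolation=cv2.INTER_CUBIC))
E
```

```text
((314.4999694824219, 184.49998474121094), (64.99998474121094, 10.999998092651367), -0.0) 787
grip [ 0.4754 -0.3989  0.1   ]
bar ends [ 0.475 -0.433  0.1  ] [ 0.475 -0.364  0.1  ]
tl [ 0.47214806 -0.40018716  0.09      ]
lip [ 0.391 -0.442  0.03 ] [ 0.391 -0.349  0.03 ] rear [ 0.526 -0.446  0.034] [ 0.526 -0.35   0.034]
```

View pics/w1z.png

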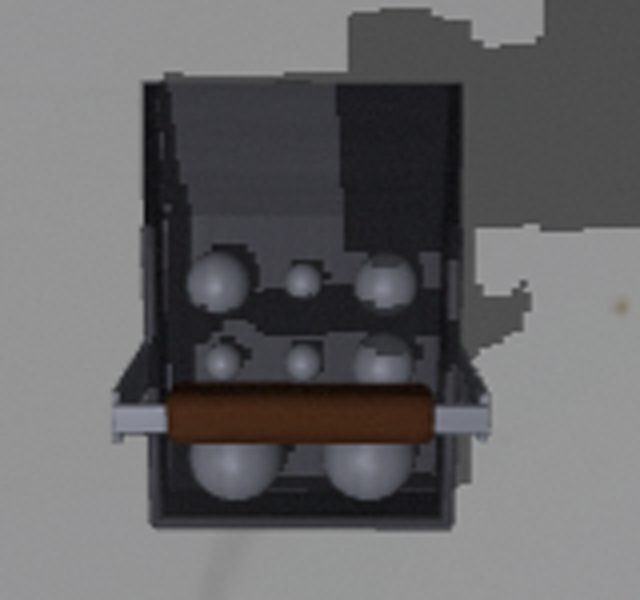

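>>> send_rows([
  [-1, [0, 0, 0], 0.15],
  [-1, [0, 0, 0], 0.15],
  [-1, [0, 0, 0], 0.15],
  [-1, [0, 0, 0], 0.15],
  [-1, [0, 0, 0], 0.15],
  [-1, [0, 0, 0], 0.15],
  [-1, [0, 0, 0], 0.15],
  [-1, [0, 0, 0], 0.15],
  [-1, [0, 0, 0], 0.15],
  [-1, [0, 0, 0], 0.15],
  [-1, [0, 0, 0], 0.07],
  [-1, [-0.4, 0.5, 0], 0],
])

```text
time: 6.4
tcp_pos: [0.4738, -0.3975, 0.3116]
eef_rot: [3.14, 0.001, 1.574]
ft_force: [-0.2, 0.1, 0.6]
gripper_width: 1.002
finger_force: 0.0
```

>>> send_rows([
  [-1, [0, 0, 4], 0],
  [-1, [0, 0, 4], 0],
  [-1, [0, 0, 4], 0],
  [-1, [0, 0, 3], 0],
  [-1, [0, 0, 2], 0],
  [-1, [0, 0, 1.5], 0],
  [-1, [0, 0, 1.5], 0],
  [-1, [0, 0, 0], 0],
])

```text
time: 7.2
tcp_pos: [0.4732, -0.3976, 0.1087]
eef_rot: [-3.139, -0.003, 1.574]
ft_force: [-0.2, 0.8, 0.5]
gripper_width: 0.995
finger_force: 0.0
```

Close, then lift slowly.

>>> send_rows([
  [1, [0, 0, 0], 0],
  [1, [0, 0, 0], 0],
  [1, [0, 0, 0], 0],
  [1, [0, 0, 0], 0],
  [1, [0, 0, 0], 0],
  [1, [0, 0, 0], 0],
  [1, [0, 0, 0], 0],
  [1, [0, 0, 0], 0],
  [1, [0, 0, 0], 0],
  [1, [0, 0, -0.5], 0],
  [1, [0, 0, -1], 0],
  [1, [0, 0, -0.5], 0],
], grip_force=30)

```text
time: 8.4
tcp_pos: [0.4732, -0.3991, 0.1307]
eef_rot: [-3.141, -0.001, 1.572]
ft_force: [0.2, 0.2, -6.2]
gripper_width: 0.144
finger_force: 30.0
```

>>> send_rows([
  [1, [0, 0, -1.5], 0],
  [1, [0, 0, -2.2], 0],
  [1, [0, 0, -2.5], 0],
  [1, [0, 0, -2.5], 0],
  [1, [0, 0, -2.5], 0],
  [1, [0, 0, -2.5], 0],
  [1, [0, 0, -2.5], 0],
  [1, [0, 0, -2.5], 0],
  [1, [0, 0, -2.5], 0],
  [1, [0, 0, -2.5], 0],
  [1, [0, 0, -2.0], 0],
  [1, [0, 0, -1], 0],
])

```text
time: 9.6
tcp_pos: [0.4735, -0.3994, 0.3991]
eef_rot: [3.141, 0.001, 1.572]
ft_force: [-0.1, -0.3, -5.5]
gripper_width: 0.146
finger_force: 30.0
```

```bash
python3 - <<'E'
from h import *
f=grab("top"); g=grab("scene"); save("t2",f); save("s2",g); print(monitor.read_state()["tcp_pos"])
a=cv2.resize(f["img"][120:195,245:285,::-1],(320,600),interpolation=cv2.INTER_CUBIC)
b=cv2.resize(g["img"][125:205,280:340,::-1],(450,600),interpolation=cv2.INTER_CUBIC)
cv2.imwrite("pics/c.png",np.clip(np.hstack([a,b]).astype(int)*1.3,0,255).astype(np.uint8))
E
```

```text
[ 0.47363684 -0.3994907   0.39843853]
```

View pics/c.png

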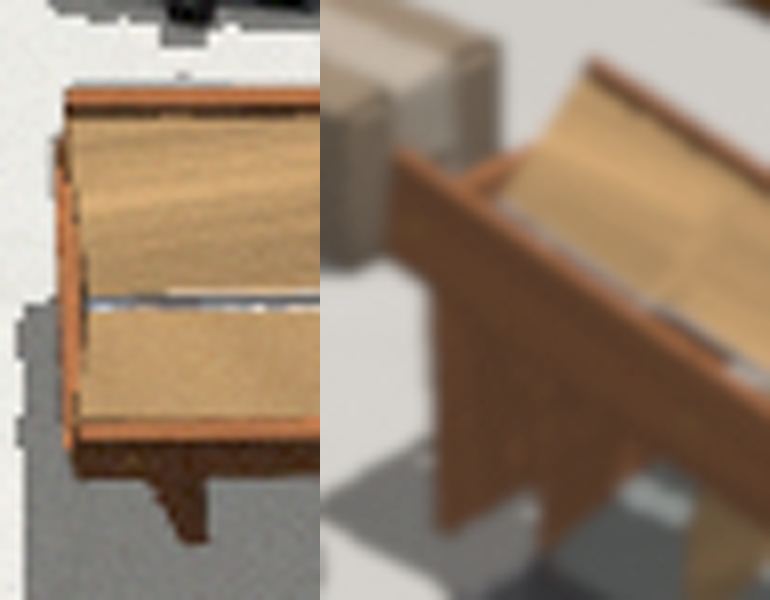

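>>> send_rows([
  [1, [0, 0, 0], -0.07],
  [1, [0, 0, 0], -0.14],
  [1, [0, 0, 0], -0.14],
  [1, [0, 0, 0], -0.14],
  [1, [0, 0, 0], -0.14],
  [1, [0, 0, 0], -0.14],
  [1, [0, 0, 0], -0.14],
  [1, [0, 0, 0], -0.14],
  [1, [0, 0, 0], -0.14],
  [1, [0, 0, 0], -0.14],
  [1, [0, 0, 0], -0.14],
  [1, [0, 0, 0], -0.14],
])

```text
time: 10.9
tcp_pos: [0.4731, -0.3989, 0.3953]
eef_rot: [3.139, -0.003, -3.096]
ft_force: [0.0, -1.0, -6.1]
gripper_width: 0.144
finger_force: 30.0
```

>>> send_rows([
  [1, [-0.2, 0.8, 0], 0],
  [1, [-0.5, 1.6, 0], 0],
  [1, [-0.7, 2.4, 0], 0],
  [1, [-0.95, 3.2, 0], 0],
  [1, [-0.95, 3.2, 0], 0],
  [1, [-0.95, 3.2, 0], 0],
  [1, [-0.95, 3.2, 0], 0],
  [1, [-0.95, 3.2, 0], 0],
  [1, [-0.95, 3.2, 0], 0],
  [1, [-0.95, 3.2, 0], 0],
  [1, [-0.95, 3.2, 0], 0],
  [1, [-0.95, 3.2, 0], 0],
])

```text
time: 12.1
tcp_pos: [0.5588, -0.0565, 0.3973]
eef_rot: [3.14, -0.001, -3.103]
ft_force: [0.0, -1.2, -5.4]
gripper_width: 0.144
finger_force: 30.0
```

>>> send_rows([
  [1, [-0.95, 3.2, 0], 0],
  [1, [-0.95, 3.2, 0], 0],
  [1, [-0.95, 3.2, 0], 0],
  [1, [-0.95, 3.2, 0], 0],
  [1, [-0.8, 2.8, 0], 0],
  [1, [-0.7, 2.4, 0], 0],
  [1, [-0.6, 2.0, 0], 0],
  [1, [-0.4, 1.4, 0], 0],
  [1, [-0.2, 0.9, 0], 0],
  [1, [-0.1, 0.5, 0], 0],
  [1, [0, 0, 0], 0],
])

```text
time: 13.2
tcp_pos: [0.616, 0.1711, 0.3974]
eef_rot: [-3.142, -0.0, -3.101]
ft_force: [0.1, 0.6, -5.6]
gripper_width: 0.145
finger_force: 30.0
```

```bash
python3 - <<'E'
from h import *
s=monitor.read_state(); print(s["tcp_pos"],s["eef_rot"],s["ft_force"])
f=grab("wrist"); save("w3",f); g=grab("scene"); save("s3",g)
a=f["img"][:,:,::-1]; b=cv2.resize(g["img"][90:215,260:420,::-1],(640,500),interpolation=cv2.INTER_CUBIC)
cv2.imwrite("pics/d.png",cv2.resize(np.vstack([a,b]),(427,600)))
E
```

```text
[0.61604922 0.17112167 0.39740452] [-3.14153666e+00 -2.87914014e-04 -3.10148119e+00] [ 0.11699068  0.6378808  -5.62040045]
```

View pics/d.png

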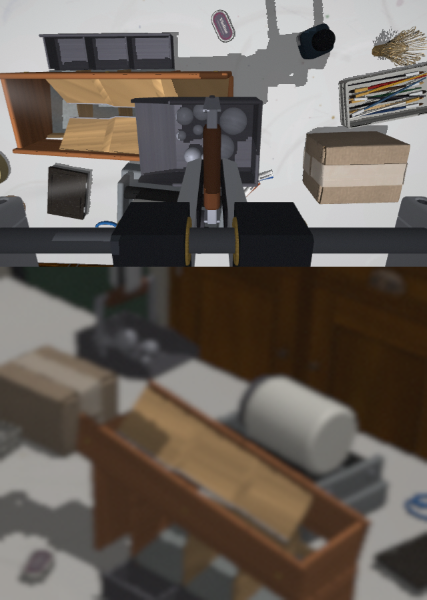

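>>> send_rows([
  [1, [0.3, 0.2, 1], 0],
  [1, [0, 0, 2], 0],
  [1, [0, 0, 2], 0],
  [1, [0, 0, 1.5], 0],
  [1, [0, 0, 1], 0],
  [1, [0, 0, 0.5], 0],
  [1, [0, 0, 0.3], 0],
])

```text
time: 14.0
tcp_pos: [0.6134, 0.1723, 0.3146]
eef_rot: [-3.142, 0.0, -3.102]
ft_force: [-0.5, 0.7, -5.7]
gripper_width: 0.145
finger_force: 30.0
```

>>> send_rows([
  [1, [0, 0, 0.2], 0],
  [1, [0, 0, 0.2], 0],
  [1, [0, 0, 0.2], 0],
])

```text
time: 14.3
tcp_pos: [0.6144, 0.1724, 0.3112]
eef_rot: [-3.141, 0.006, -3.102]
ft_force: [-0.4, -2.1, 9.1]
gripper_width: 0.141
finger_force: 30.1
```

>>> send_rows([
  [1, [0, 0, 0.2], 0],
  [1, [0, 0, 0.2], 0],
  [1, [0, 0, 0], 0],
])

```text
time: 14.6
tcp_pos: [0.6145, 0.1716, 0.3106]
eef_rot: [-3.14, 0.009, -3.102]
ft_force: [-2.3, -4.2, 13.7]
gripper_width: 0.144
finger_force: 30.1
```

>>> send_rows([
  [1, [0, 0, -0.3], 0],
  [1, [0, 0, -0.2], 0],
  [1, [0, 0, 0], 0],
])

```text
time: 14.9
tcp_pos: [0.6141, 0.1723, 0.3111]
eef_rot: [-3.141, 0.004, -3.102]
ft_force: [1.5, -2.7, 5.6]
gripper_width: 0.142
finger_force: 30.0
```

>>> send_rows([
  [1, [0, 0, 0], 0],
  [1, [0, -0.1, 0], 0],
  [1, [0, -0.15, 0.05], 0],
  [1, [0, -0.15, 0.05], 0],
  [1, [0, -0.15, 0.05], 0],
  [1, [0, -0.15, 0.05], 0],
], grip_force=4)

```text
time: 15.5
tcp_pos: [0.6136, 0.1655, 0.3074]
eef_rot: [-3.141, 0.0, -3.102]
ft_force: [1.3, -3.4, 4.2]
gripper_width: 0.152
finger_force: 4.1
```

>>> send_rows([
  [1, [0, -0.15, 0.02], 0],
  [1, [0, -0.15, 0.02], 0],
  [1, [0, -0.15, 0.02], 0],
  [1, [0, -0.15, 0.02], 0],
  [1, [0, -0.15, 0.02], 0],
  [1, [0, -0.15, 0.02], 0],
  [1, [0, 0, 0], 0],
])

```text
time: 16.2
tcp_pos: [0.6133, 0.1572, 0.3056]
eef_rot: [3.141, -0.002, -3.101]
ft_force: [0.4, 0.9, -2.2]
gripper_width: 0.163
finger_force: 4.0
```

```bash
python3 - <<'E'
from h import *
s=monitor.read_state(); print(s["tcp_pos"],s["ft_force"])
f=grab("wrist"); save("w4",f); g=grab("scene"); save("s4",g)
a=cv2.resize(f["img"][120:320,150:450,::-1],(600,400)); b=cv2.resize(g["img"][105:175,265:365,::-1],(600,420),interpolation=cv2.INTER_CUBIC)
cv2.imwrite("pics/e.png",cv2.resize(np.vstack([a,b]),(439,600)))
E
```

```text
[0.61330962 0.15717391 0.30564822] [ 0.44774543  0.90256832 -2.18038411]
```

View pics/e.png

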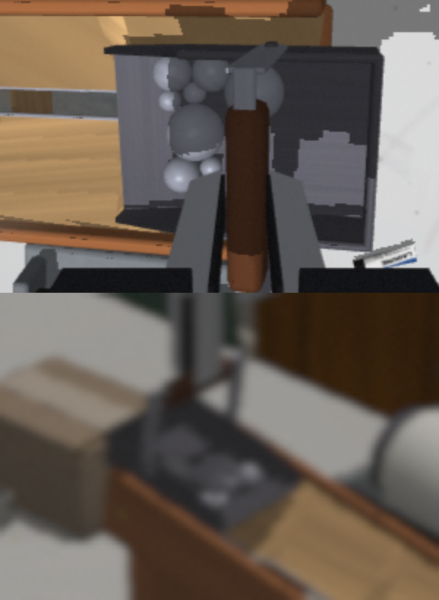

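>>> send_rows([
  [0.5, [0, 0, 0], 0],
  [0.3, [0, 0, 0], 0],
  [0.15, [0, 0, 0], 0],
  [0.15, [0, 0, -0.5], 0],
  [0.15, [0, 0, -1.5], 0],
  [0.15, [0, 0, -2], 0],
  [0.15, [0, 0, -2], 0],
])

```text
time: 17.0
tcp_pos: [0.6137, 0.1568, 0.3673]
eef_rot: [3.141, -0.0, -3.101]
ft_force: [-0.2, 0.2, -0.2]
gripper_width: 0.424
finger_force: 0.0
```

```bash
python3 - <<'E'
from h import *
f=grab("wrist"); save("w5",f); s=monitor.read_state(); print(s["tcp_pos"],s["gripper_width"])
I=f["img"]; h=cv2.cvtColor(I,cv2.COLOR_RGB2HSV)
w4=load("w4"); print("from w4 rear", at(w4,404,216,.241).round(3), "bar", at(w4,319,200,.295).round(3), "lip", at(w4,150+118*1.367/2,120+130*1.367/2,.2).round(3))
b=cv2.resize(I[80:320,130:450,::-1],(640,480)); cv2.imwrite("pics/f.png",b)
g=grab("scene"); save("s5",g)
E
```

```text
[0.6150007  0.15693681 0.3712311 ] 0.4250479480066127
from w4 rear [0.603 0.213 0.241] bar [0.579 0.157 0.295] lip [0.616 0.092 0.2  ]
```

View pics/f.png

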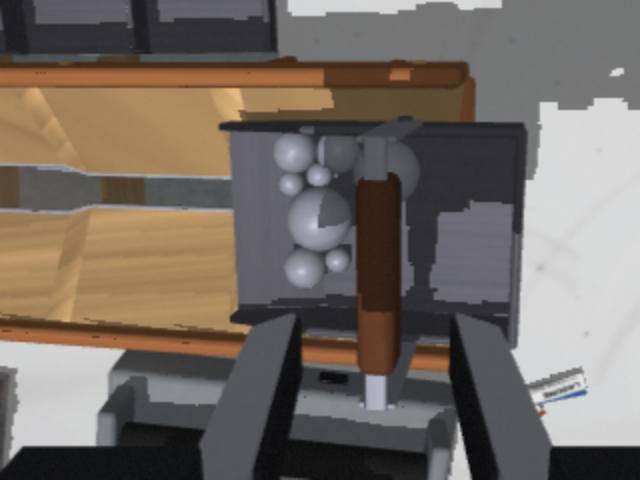

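>>> send_rows([
  [0.15, [0, 2, 0], 0],
  [0.15, [0, 2, 0], 0],
  [0.15, [0, 1.6, 0], 0],
  [0.15, [0, 0, 3], 0],
  [0.15, [0, 0, 3], 0],
  [0.15, [0, 0, 3], 0],
  [0.15, [0, 0, 2], 0],
  [0.15, [0, 0, 0.5], 0],
  [0.15, [0, 0, 0], 0],
])

```text
time: 18.0
tcp_pos: [0.6112, 0.2128, 0.2504]
eef_rot: [-3.141, -0.002, -3.101]
ft_force: [-0.2, -0.3, 0.3]
gripper_width: 0.427
finger_force: 0.0
```

```bash
python3 - <<'E'
from h import *
s=monitor.read_state(); print(s["tcp_pos"],s["ft_force"]); w=load("w5"); print(at(w,390,197.5,.241).round(3),at(w,392,142,.241).round(3),at(w,388,253,.241).round(3))
E
```

```text
[0.61117116 0.21278433 0.25036072] [-0.15600893 -0.34902371  0.2502894 ]
[0.608 0.216 0.241] [0.564 0.213 0.241] [0.657 0.219 0.241]
```

>>> send_rows([
  [0.5, [0, 0.3, -0.3], 0],
  [0.8, [0, 0, 0], 0],
  [1, [0, 0, 0], 0],
  [1, [0, 0, 0], 0],
  [1, [0, 0, 0], 0],
  [1, [0, 0, 0], 0],
  [1, [0, 0, 0], 0],
], grip_force=12)

```text
time: 18.7
tcp_pos: [0.6116, 0.2157, 0.2544]
eef_rot: [3.141, 0.0, -3.101]
ft_force: [0.8, -0.1, 1.2]
gripper_width: 0.027
finger_force: 12.0
```

>>> send_rows([
  [1, [0, 0.1, -0.05], 0],
  [1, [0, 0.3, -0.05], 0],
  [1, [0, 0.4, -0.07], 0],
  [1, [0, 0.5, -0.09], 0],
  [1, [0, 0.5, -0.09], 0],
  [1, [0, 0.5, -0.09], 0],
  [1, [0, 0.5, -0.09], 0],
  [1, [0, 0, 0], 0],
])

```text
time: 19.5
tcp_pos: [0.6102, 0.2452, 0.2598]
eef_rot: [3.14, 0.0, -3.1]
ft_force: [0.4, -1.1, -0.6]
gripper_width: 0.027
finger_force: 12.0
```

```bash
cat > k.py <<'E'
from h import *
import sys
n=sys.argv[1]; s=monitor.read_state(); f=grab("wrist"); save(n,f); t=grab("top"); save(n+"t",t); g=grab("scene"); save(n+"s",g)
print(np.round(s["tcp_pos"],4),np.round(s["ft_force"],1),s["gripper_width"])
h=cv2.cvtColor(f["img"],cv2.COLOR_RGB2HSV)
# steel balls: light grey, low saturation circles in the wrist view
c=cv2.HoughCircles(cv2.medianBlur(cv2.cvtColor(f["img"],cv2.COLOR_RGB2GRAY),3),cv2.HOUGH_GRADIENT,1,7,param1=120,param2=14,minRadius=4,maxRadius=20)
if c is not None:
    for u,v,r in c[0]:
        S=h[int(v)-1:int(v)+2,int(u)-1:int(u)+2].reshape(-1,3).mean(0)
        if S[1]<60 and S[2]>95: print("circ",u,v,r,S.round(),at(f,u,v,.215)[:2].round(3))
E
python3 k.py k1
```

```text
[0.6102 0.2452 0.2598] [ 0.4 -1.1 -0.6] 0.02651602250810439
circ 273.5 34.5 19.4 [141.   9. 171.] [0.499 0.219]
circ 541.5 177.5 19.4 [ 27.   8. 168.] [0.567 0.371]
circ 524.5 143.5 19.4 [ 23.  10. 161.] [0.549 0.358]
circ 530.5 206.5 17.2 [ 24.   9. 177.] [0.585 0.368]
circ 523.5 179.5 19.4 [ 27.   7. 166.] [0.569 0.361]
circ 614.5 115.5 19.4 [ 27.   8. 121.] [0.532 0.403]
circ 617.5 101.5 19.4 [ 93.   1. 212.] [0.525 0.403]
circ 618.5 171.5 16.1 [ 25.   8. 160.] [0.562 0.414]
circ 620.5 84.5 12.7 [ 17.  42. 158.] [0.516 0.402]
circ 562.5 135.5 17.2 [65. 16. 99.] [0.544 0.378]
circ 549.5 170.5 14.9 [ 50.  59. 196.] [0.563 0.375]
circ 268.5 16.5 11.6 [138.  26. 117.] [0.491 0.217]
circ 515.5 140.5 13.8 [19.  7. 96.] [0.547 0.352]
circ 271.5 41.5 12.5 [133.  34. 108.] [0.503 0.218]
circ 550.5 194.5 10.5 [ 73.   4. 180.] [0.577 0.378]
circ 178.5 202.5 6.9 [115.  25. 179.] [0.59  0.165]
circ 517.5 149.5 11.6 [ 32.   6. 156.] [0.552 0.354]
circ 521.5 163.5 11.6 [ 30.   7. 151.] [0.56  0.358]
circ 606.5 182.5 11.4 [ 23.  12. 185.] [0.569 0.409]
circ 630.5 88.5 8.2 [ 21.  21. 159.] [0.518 0.408]
circ 534.5 200.5 7.4 [ 95.   2. 201.] [0.581 0.37 ]
circ 618.5 43.5 7.1 [ 58.  12. 141.] [0.496 0.395]
circ 601.5 175.5 8.2 [ 23.  20. 159.] [0.565 0.405]
circ 623.5 119.5 10.5 [ 38.   8. 142.] [0.534 0.409]
circ 565.5 160.5 8.2 [ 27.   9. 166.] [0.557 0.382]
circ 567.5 191.5 7.1 [ 24.  11. 136.] [0.575 0.388]
circ 607.5 43.5 5.5 [122.   3. 136.] [0.496 0.39 ]
circ 597.5 36.5 9.0 [ 87.   1. 198.] [0.493 0.384]
circ 197.5 263.5 8.7 [103.  28. 121.] [0.629 0.174]
circ 618.5 34.5 8.2 [ 57.   2. 158.] [0.492 0.394]
circ 560.5 198.5 7.1 [ 80.  44. 127.] [0.579 0.385]
circ 522.5 170.5 6.0 [ 22.  31. 132.] [0.564 0.36 ]
circ 546.5 202.5 6.0 [ 26.   7. 169.] [0.582 0.377]
```

```bash
cat > m.py <<'E'
from h import *
import sys
def meas(f):
    h=cv2.cvtColor(f["img"],cv2.COLOR_RGB2HSV); out={}
    wood=cv2.inRange(h,(10,60,60),(28,255,255)); 
    bar=cv2.inRange(h,(2,100,20),(12,255,140))
    # lip: per row, rightmost light-wood column on rows near the slot
    o=[]
    for v in range(150,245,8):
        xs=np.nonzero(wood[v,:420])[0]
        o.append((v,int(xs.max()) if len(xs) else -1))
    out["woodmax"]=o
    sub=bar[170:260,200:450]; col=(sub>0).sum(0); out["barcols"]=(np.nonzero(col>40)[0]+200).tolist()
    return out
for n in sys.argv[1:]:
    f=load(n); m=meas(f); print(n,m["woodmax"]); b=m["barcols"]
    if b: print(" bar",b[0],b[-1],at(f,np.mean(b),210,.29).round(3))
E
python3 m.py w5 k1; python3 - <<'E'
from h import *
for n in("w5","k1"):
    f=load(n); h=cv2.cvtColor(f["img"],cv2.COLOR_RGB2HSV)
    print(n,[tuple(h[200,u]) for u in range(150,420,12)])
E
```

```text
w5 [(150, 244), (158, 244), (166, 245), (174, 201), (182, 139), (190, 246), (198, 246), (206, 247), (214, 247), (222, 247), (230, 310), (238, 326)]
 bar 309 329 [0.606 0.158 0.29 ]
k1 [(150, 261), (158, 262), (166, 120), (174, 114), (182, 115), (190, 116), (198, 85), (206, 85), (214, 49), (222, 121), (230, 122), (238, 123)]
w5 [(np.uint8(17), np.uint8(113), np.uint8(170)), (np.uint8(16), np.uint8(112), np.uint8(153)), (np.uint8(17), np.uint8(114), np.uint8(176)), (np.uint8(16), np.uint8(115), np.uint8(175)), (np.uint8(17), np.uint8(114), np.uint8(175)), (np.uint8(16), np.uint8(112), np.uint8(177)), (np.uint8(17), np.uint8(113), np.uint8(180)), (np.uint8(16), np.uint8(111), np.uint8(175)), (np.uint8(16), np.uint8(109), np.uint8(168)), (np.uint8(123), np.uint8(24), np.uint8(107)), (np.uint8(123), np.uint8(21), np.uint8(107)), (np.uint8(116), np.uint8(22), np.uint8(161)), (np.uint8(116), np.uint8(24), np.uint8(150)), (np.uint8(123), np.uint8(25), np.uint8(110)), (np.uint8(11), np.uint8(146), np.uint8(54)), (np.uint8(160), np.uint8(24), np.uint8(63)), (np.uint8(120), np.uint8(15), np.uin
[... 619 characters left out ...]
, np.uint8(27), np.uint8(95)), (np.uint8(116), np.uint8(23), np.uint8(79)), (np.uint8(115), np.uint8(27), np.uint8(56)), (np.uint8(120), np.uint8(24), np.uint8(53)), (np.uint8(120), np.uint8(23), np.uint8(55)), (np.uint8(114), np.uint8(24), np.uint8(54)), (np.uint8(114), np.uint8(24), np.uint8(53)), (np.uint8(128), np.uint8(20), np.uint8(52)), (np.uint8(105), np.uint8(2), np.uint8(222)), (np.uint8(75), np.uint8(2), np.uint8(222)), (np.uint8(90), np.uint8(1), np.uint8(221)), (np.uint8(90), np.uint8(1), np.uint8(222)), (np.uint8(90), np.uint8(1), np.uint8(221)), (np.uint8(120), np.uint8(1), np.uint8(221)), (np.uint8(90), np.uint8(1), np.uint8(221)), (np.uint8(105), np.uint8(2), np.uint8(222))]
```

```bash
python3 - <<'E'
from h import *
for n,u in(("w5",246.5),("k1",116)):
    f=load(n)
    for z in (.19,.205,.22): print(n,at(f,u,200,z).round(3))
f=load("k1"); h=cv2.cvtColor(f["img"],cv2.COLOR_RGB2HSV)
for v in (100,140,170,200,230): print(v,[(u,*map(int,h[v,u])) for u in range(300,345,3)][:15:2])
E
```

```text
w5 [0.63 0.09 0.19]
w5 [0.626 0.093 0.205]
w5 [0.621 0.096 0.22 ]
k1 [0.598 0.115 0.19 ]
k1 [0.594 0.123 0.205]
k1 [0.589 0.132 0.22 ]
100 [(300, 90, 2, 118), (306, 60, 2, 121), (312, 105, 4, 123), (318, 105, 4, 122), (324, 114, 11, 118), (330, 110, 6, 123), (336, 90, 4, 122), (342, 120, 2, 124)]
140 [(300, 90, 2, 121), (306, 120, 2, 123), (312, 90, 2, 121), (318, 90, 2, 123), (324, 90, 4, 123), (330, 0, 0, 123), (336, 105, 4, 124), (342, 105, 4, 122)]
170 [(300, 128, 28, 36), (306, 135, 26, 40), (312, 120, 23, 34), (318, 120, 12, 41), (324, 132, 30, 43), (330, 30, 2, 120), (336, 75, 4, 123), (342, 90, 4, 123)]
200 [(300, 126, 24, 54), (306, 114, 24, 53), (312, 126, 24, 53), (318, 128, 20, 52), (324, 132, 30, 42), (330, 105, 2, 222), (336, 105, 2, 222), (342, 75, 2, 222)]
230 [(300, 128, 19, 53), (306, 132, 24, 54), (312, 120, 32, 55), (318, 120, 19, 54), (324, 120, 31, 41), (330, 90, 1, 219), (336, 90, 1, 219), (342, 0, 0, 219)]
```

>>> send_rows([
  [1, [0, 0.2, -0.03], 0],
  [1, [0, 0.4, -0.07], 0],
  [1, [0, 0.5, -0.09], 0],
  [1, [0, 0.5, -0.09], 0],
  [1, [0, 0.5, -0.09], 0],
  [1, [0, 0.3, -0.05], 0],
  [1, [0, 0.1, 0], 0],
  [1, [0, 0, 0], 0],
])

```text
time: 20.45
tcp_pos: [0.6092, 0.2692, 0.2638]
eef_rot: [3.141, -0.0, -3.101]
ft_force: [0.1, -1.2, -1.7]
gripper_width: 0.029
finger_force: 12.0
```

>>> send_rows([
  [1, [0, -0.07, -0.12], 0],
  [1, [0, -0.07, -0.12], 0],
  [1, [0, -0.07, -0.12], 0],
  [1, [0, -0.07, -0.12], 0],
  [1, [0, -0.07, -0.12], 0],
  [1, [0, -0.07, -0.12], 0],
  [1, [0, -0.07, -0.12], 0],
  [1, [0, 0, 0], 0],
])

```text
time: 21.25
tcp_pos: [0.6095, 0.2636, 0.2723]
eef_rot: [-3.142, 0.0, -3.102]
ft_force: [-1.3, -0.4, -2.2]
gripper_width: 0.029
finger_force: 12.4
```

```bash
cat > q.py <<'E'
from h import *
import sys
n=sys.argv[1]; s=monitor.read_state(); f=grab("wrist"); save(n,f); t=grab("top"); save(n+"t",t); g=grab("scene"); save(n+"s",g)
print(np.round(s["tcp_pos"],4),np.round(s["ft_force"],1),np.round(s["gripper_width"],3))
h=cv2.cvtColor(f["img"],cv2.COLOR_RGB2HSV)
m=cv2.inRange(h,(100,10,128),(130,40,230)); 
m[:100]=0; m[:,330:]=0; m[300:]=0
k,l,st,c=cv2.connectedComponentsWithStats(m)
for i in range(1,k):
    if st[i,4]>12: print("bright",st[i,:5].tolist())
wd=cv2.inRange(h,(10,60,60),(28,255,255))
print("lip cols",[(v,int(np.nonzero(wd[v,:200])[0].max(initial=-1))) for v in range(170,250,10)])
E
python3 q.py q1
```

```text
[0.6095 0.2636 0.2723] [-1.3 -0.4 -2.2] 0.029
bright [157, 171, 13, 5, 34]
bright [183, 178, 27, 27, 468]
bright [137, 181, 19, 16, 216]
bright [158, 182, 21, 15, 201]
bright [4, 186, 134, 15, 180]
bright [204, 187, 23, 41, 497]
bright [166, 199, 14, 10, 116]
bright [18, 204, 121, 9, 237]
bright [0, 207, 14, 5, 23]
bright [191, 220, 13, 33, 273]
bright [199, 248, 13, 14, 128]
lip cols [(170, 134), (180, 135), (190, 136), (200, 76), (210, 138), (220, 141), (230, 140), (240, 141)]
```

>>> send_rows([
  [1, [0, -0.05, -0.07], 0],
  [1, [0, -0.05, -0.07], 0],
  [1, [0, -0.05, -0.07], 0],
  [1, [0, -0.05, -0.07], 0],
  [1, [0, -0.05, -0.07], 0],
  [1, [0, -0.05, -0.07], 0],
  [1, [0, -0.05, -0.07], 0],
  [1, [0, -0.05, -0.07], 0],
])

```text
time: 22.2
tcp_pos: [0.6098, 0.2597, 0.2779]
eef_rot: [3.142, 0.0, -3.101]
ft_force: [-0.7, -1.4, -1.8]
gripper_width: 0.029
finger_force: 12.6
```

```bash
python3 q.py q2
```

```text
[0.6098 0.2597 0.2779] [-0.7 -1.4 -1.8] 0.029
bright [136, 168, 19, 9, 102]
bright [136, 178, 17, 36, 348]
bright [156, 179, 7, 8, 34]
bright [0, 180, 114, 14, 139]
bright [163, 180, 28, 23, 366]
bright [0, 196, 138, 33, 962]
bright [189, 217, 5, 23, 73]
bright [190, 242, 6, 11, 40]
bright [134, 245, 5, 16, 53]
lip cols [(170, 137), (180, 134), (190, 120), (200, 83), (210, 99), (220, 144), (230, 144), (240, 144)]
```

>>> send_rows([
  [1, [0, 0, 0], 0],
  [1, [0, 0, 0], 0],
  [1, [0, 0, 0], 0],
  [1, [0, 0, 0], 0],
  [1, [0, 0, 0], 0],
  [1, [0, 0, 0], 0],
])

```text
time: 22.95
tcp_pos: [0.6098, 0.2599, 0.2778]
eef_rot: [3.141, 0.0, -3.101]
ft_force: [0.0, -0.9, -0.7]
gripper_width: 0.029
finger_force: 12.5
```

```bash
python3 q.py q3; python3 - <<'E'
from h import *
# tray: changes against the early top picture
a=load("t2")["img"].astype(int); 
for n in ("q1t","q3t"):
    b=load(n)["img"].astype(int); d=(abs(a-b).max(2)>40).astype(np.uint8); d[:,:285]=0; d[:,385:]=0; d[:155]=0; d[230:]=0
    k,l,st,c=cv2.connectedComponentsWithStats(d); print(n,[s.tolist() for s in st[1:] if s[4]>3])
E
```

```text
[0.6098 0.2599 0.2778] [ 0.  -0.9 -0.7] 0.029
bright [81, 169, 72, 48, 845]
bright [156, 180, 7, 5, 33]
bright [24, 186, 16, 1, 16]
bright [0, 190, 20, 20, 256]
bright [26, 190, 38, 29, 740]
lip cols [(170, 130), (180, 128), (190, 134), (200, 132), (210, 128), (220, 143), (230, 143), (240, 147)]
q1t [[304, 219, 34, 11, 212], [368, 223, 17, 7, 82]]
q3t [[305, 155, 7, 4, 19], [313, 155, 5, 4, 14], [319, 155, 5, 3, 14], [345, 158, 7, 4, 14], [304, 160, 7, 2, 8], [304, 219, 34, 11, 210], [368, 223, 17, 7, 82]]
```

>>> send_rows([
  [1, [0, 0, 0], 0],
  [1, [0, 0, 0], 0],
  [1, [0, 0, 0], 0],
  [1, [0, 0, 0], 0],
  [1, [0, 0, 0], 0],
  [1, [0, 0, 0], 0],
  [1, [0, 0, 0], 0],
  [1, [0, 0, 0], 0],
  [1, [0, 0, 0], 0],
  [1, [0, 0, 0], 0],
])

```text
time: 24.1
tcp_pos: [0.6097, 0.2598, 0.2778]
eef_rot: [3.141, 0.0, -3.101]
ft_force: [0.6, -0.2, 0.3]
gripper_width: 0.03
finger_force: 12.6
```

```bash
cat >> q.py <<'E'
a=load("t2")["img"].astype(int); b=t["img"].astype(int)
d=(abs(a-b).max(2)>35).astype(np.uint8); d[:,:285]=0; d[:,400:]=0; d[:130]=0; d[240:]=0
k,l,st,c=cv2.connectedComponentsWithStats(d)
for i in range(1,k):
    if st[i,4]>3: print("topdiff",st[i].tolist(),b[l==i].mean(0).round(), at(t,*c[i],.03)[:2].round(3))
E
python3 q.py q4
```

```text
[0.6097 0.2598 0.2778] [ 0.6 -0.2  0.3] 0.03
bright [0, 179, 153, 36, 742]
bright [156, 180, 7, 6, 32]
lip cols [(170, 145), (180, 134), (190, 137), (200, 137), (210, 139), (220, 144), (230, 143), (240, 147)]
topdiff [360, 179, 2, 3, 4] [62. 64. 68.] [ 0.564 -0.144]
topdiff [362, 183, 6, 3, 11] [90. 90. 95.] [ 0.549 -0.158]
topdiff [359, 189, 6, 3, 11] [37. 36. 39.] [ 0.532 -0.144]
topdiff [358, 195, 4, 4, 13] [127. 129. 135.] [ 0.508 -0.138]
topdiff [314, 197, 3, 2, 4] [124. 125. 132.] [0.507 0.011]
topdiff [353, 196, 3, 5, 9] [39. 39. 41.] [ 0.501 -0.119]
topdiff [317, 198, 2, 5, 5] [107. 110. 114.] [0.498 0.002]
topdiff [335, 198, 3, 4, 9] [123. 124. 131.] [ 0.498 -0.059]
topdiff [341, 198, 4, 4, 12] [113. 114. 120.] [ 0.499 -0.08 ]
topdiff [361, 205, 39, 35, 644] [181. 180. 176.] [ 0.4  -0.22]
topdiff [294, 219, 53, 21, 589] [179. 179. 175.] [ 0.392 -0.011]
```

>>> send_rows([
  [1, [0, -0.07, -0.09], 0],
  [1, [0, -0.07, -0.09], 0],
  [1, [0, -0.07, -0.09], 0],
  [1, [0, -0.07, -0.09], 0],
  [1, [0, -0.07, -0.09], 0],
  [1, [0, -0.07, -0.09], 0],
  [1, [0, -0.07, -0.09], 0],
  [1, [0, -0.07, -0.09], 0],
  [1, [0, -0.07, -0.09], 0],
  [1, [0, -0.07, -0.09], 0],
  [1, [0, -0.07, -0.09], 0],
  [1, [0, -0.07, -0.09], 0],
])

```text
time: 25.45
tcp_pos: [0.61, 0.2514, 0.2886]
eef_rot: [3.141, 0.0, -3.101]
ft_force: [0.0, -0.6, -1.6]
gripper_width: 0.03
finger_force: 12.6
```

>>> send_rows([
  [1, [0, -0.07, -0.1], 0],
  [1, [0, -0.07, -0.1], 0],
  [1, [0, -0.07, -0.1], 0],
  [1, [0, -0.07, -0.1], 0],
  [1, [0, -0.07, -0.1], 0],
  [1, [0, -0.07, -0.1], 0],
  [1, [0, -0.07, -0.1], 0],
  [1, [0, 0, 0], 0],
  [1, [0, 0, 0], 0],
  [1, [0, 0, 0], 0],
  [1, [0, 0, 0], 0],
  [1, [0, 0, 0], 0],
])

```text
time: 26.65
tcp_pos: [0.6102, 0.2466, 0.2955]
eef_rot: [3.141, 0.0, -3.101]
ft_force: [-0.4, -0.3, -1.6]
gripper_width: 0.029
finger_force: 12.3
```

```bash
python3 q.py q5
```

```text
[0.6102 0.2466 0.2955] [-0.4 -0.3 -1.6] 0.029
bright [0, 175, 153, 33, 785]
bright [152, 176, 6, 4, 21]
bright [155, 192, 26, 2, 28]
bright [155, 197, 22, 2, 39]
bright [94, 296, 8, 4, 25]
bright [116, 298, 20, 2, 27]
lip cols [(170, 157), (180, 179), (190, 180), (200, 180), (210, 160), (220, 168), (230, 169), (240, 171)]
topdiff [361, 187, 7, 8, 30] [111. 113. 118.] [ 0.529 -0.156]
topdiff [358, 190, 2, 4, 6] [43. 43. 46.] [ 0.524 -0.136]
topdiff [338, 193, 4, 3, 8] [121. 122. 129.] [ 0.516 -0.072]
topdiff [336, 194, 1, 4, 4] [42. 42. 44.] [ 0.512 -0.059]
topdiff [356, 195, 4, 4, 14] [128. 129. 136.] [ 0.508 -0.131]
topdiff [362, 195, 3, 3, 6] [40. 40. 42.] [ 0.509 -0.149]
topdiff [314, 197, 3, 2, 4] [124. 126. 133.] [0.507 0.011]
topdiff [352, 196, 2, 5, 7] [39. 39. 41.] [ 0.502 -0.114]
topdiff [317, 198, 2, 3, 4] [121. 123. 130.] [0.501 0.002]
topdiff [335, 198, 5, 4, 10] [106. 107. 113.] [ 0.499 -0.06 ]
topdiff [341, 198, 3, 4, 9] [121. 122. 128.] [ 0.499 -0.08 ]
topdiff [361, 205, 39, 35, 644] [181. 180. 176.] [ 0.4  -0.22]
topdiff [340, 207, 5, 1, 5] [95. 94. 92.] [ 0.473 -0.079]
topdiff [302, 209, 5, 1, 5] [95. 94. 93.] [0.468 0.049]
topdiff [294, 219, 53, 21, 588] [180. 179. 175.] [ 0.392 -0.011]
```

>>> send_rows([
  [1, [0, 0.2, 0.3], 0],
  [1, [0, 0.2, 0.3], 0],
  [1, [0, 0.2, 0.3], 0],
  [1, [0, 0.2, 0.3], 0],
  [1, [0, 0.2, 0.3], 0],
  [1, [0, 0.2, 0.3], 0],
  [1, [0, 0.2, 0.3], 0],
  [1, [0, 0.2, 0.3], 0],
  [1, [0, 0.2, 0.3], 0],
  [1, [0, 0.2, 0.3], 0],
  [1, [0, 0, 0], 0],
])

```text
time: 27.9
tcp_pos: [0.6093, 0.2666, 0.265]
eef_rot: [-3.141, -0.001, -3.101]
ft_force: [0.3, 0.1, -0.2]
gripper_width: 0.025
finger_force: 11.5
```

>>> send_rows([
  [1, [0, 0, 0], 0],
  [1, [0, 0, 0], 0],
  [1, [0, 0, 0], 0],
  [1, [0, 0, -0.5], 0],
  [1, [0, 0, -1], 0],
  [1, [0, 0, -1.5], 0],
  [1, [0, 0, -1.5], 0],
  [1, [0, 0, -1.5], 0],
  [1, [0, 0, -1.5], 0],
  [1, [0, 0, -1], 0],
  [1, [0, 0, 0], 0],
], grip_force=45)

```text
time: 29.0
tcp_pos: [0.6101, 0.2668, 0.3531]
eef_rot: [3.14, 0.004, -3.101]
ft_force: [0.1, 0.7, -0.6]
gripper_width: 0.008
finger_force: 0.0
```

```bash
python3 q.py q6 | grep -v bright; python3 - <<'E'
from h import *
t=load("q6t")["img"].max(2); a=load("t2")["img"].max(2)
print(t[183:212,294:326:1][::1][:, ::1].tolist().__str__().replace("], [","\n"))
s=load("q6"); h=cv2.cvtColor(s["img"],cv2.COLOR_RGB2HSV); b=cv2.inRange(h,(2,100,20),(12,255,140)); 
k,l,st,c=cv2.connectedComponentsWithStats(b); print([(x.tolist(),y.round().tolist()) for x,y in zip(st[1:],c[1:]) if x[4]>150])
E
```

```text
[0.6101 0.2668 0.3531] [ 0.1  0.7 -0.6] 0.008
lip cols [(170, 199), (180, 199), (190, 199), (200, 199), (210, 199), (220, 199), (230, 199), (240, 199)]
topdiff [361, 187, 7, 8, 30] [111. 112. 118.] [ 0.529 -0.156]
topdiff [358, 190, 2, 4, 6] [44. 43. 46.] [ 0.524 -0.136]
topdiff [338, 193, 4, 3, 9] [121. 122. 129.] [ 0.516 -0.071]
topdiff [336, 194, 1, 4, 4] [41. 40. 43.] [ 0.512 -0.059]
topdiff [356, 195, 4, 4, 13] [128. 130. 137.] [ 0.508 -0.132]
topdiff [362, 195, 3, 3, 6] [38. 39. 41.] [ 0.509 -0.149]
topdiff [314, 197, 3, 2, 4] [123. 124. 131.] [0.507 0.011]
topdiff [352, 196, 2, 5, 6] [37. 37. 39.] [ 0.502 -0.113]
topdiff [317, 198, 2, 5, 5] [108. 110. 115.] [0.498 0.002]
topdiff [335, 198, 5, 4, 10] [106. 107. 114.] [ 0.499 -0.06 ]
topdiff [341, 198, 3, 4, 9] [121. 122. 128.] [ 0.499 -0.08 ]
topdiff [361, 205, 39, 35, 644] [181. 180. 176.] [ 0.4  -0.22]
topdiff [340, 207, 5, 1, 5] [95. 94. 92.] [ 0.473 -0.079]
topdiff [302, 209, 5, 1, 5] [95. 95. 93.] [0.468 0.049]
topdiff [294, 219, 53, 21, 591] [180. 179. 175.] [ 0.392 -0.011]
[[66, 65, 69, 65, 65, 63, 66, 65, 63, 67, 66, 68
[... 3124 characters left out ...]
3, 88, 86, 87, 87
90, 93, 93, 90, 90, 95, 94, 92, 95, 94, 96, 92, 93, 94, 94, 95, 92, 92, 90, 93, 90, 91, 94, 89, 93, 91, 96, 95, 102, 171, 171, 170
92, 93, 93, 92, 94, 93, 93, 94, 94, 91, 95, 95, 102, 179, 176, 177, 177, 179, 176, 180, 177, 177, 177, 173, 176, 178, 176, 177, 178, 176, 174, 179
175, 178, 176, 178, 178, 177, 177, 177, 178, 177, 176, 178, 177, 178, 178, 179, 178, 177, 176, 178, 181, 179, 178, 179, 178, 178, 180, 179, 180, 178, 180, 178
176, 178, 178, 177, 179, 178, 179, 178, 178, 176, 178, 180, 180, 180, 179, 178, 175, 176, 180, 180, 179, 171, 176, 179, 182, 181, 181, 182, 182, 181, 183, 181]]
[([0, 107, 259, 165, 3982], [165.0, 182.0]), ([0, 120, 141, 3, 266], [70.0, 121.0])]
```

```bash
python3 - <<'E'
from h import *
for n in ("t","s"):
    a=load("t2" if n=="t" else "s2")["img"].astype(int); f=load("q6"+n); b=f["img"].astype(int)
    d=((abs(a-b).max(2)>35)).astype(np.uint8)
    k,l,st,c=cv2.connectedComponentsWithStats(d)
    for i in range(1,k):
        if st[i,4]>25:
            print(n,st[i].tolist(),b[l==i].mean(0).round(),at(f,*c[i],.03)[:2].round(3))
f=load("q6"); h=cv2.cvtColor(f["img"],cv2.COLOR_RGB2HSV)
# coarse class map of wrist view: W wood light, B brown, P pan grey, K dark, . white
for v in range(4,400,12):
    print("%3d "%v+"".join(("w" if 13<H<28 and S>60 else "b" if H<=13 and S>90 else "." if V>170 else "g" if V>115 else "p" if V>75 else "k") for H,S,V in h[v,4::8].astype(int)))
E
```

```text
t [141, 54, 439, 346, 47734] [130. 125. 115.] [0.366 0.019]
t [160, 120, 6, 14, 27] [119. 113. 102.] [0.761 0.536]
t [174, 172, 7, 10, 38] [143. 137. 123.] [0.585 0.478]
t [361, 187, 7, 8, 30] [111. 112. 118.] [ 0.529 -0.156]
t [332, 332, 23, 38, 265] [65. 76. 73.] [ 0.02  -0.082]
t [331, 338, 11, 17, 53] [118. 114. 102.] [ 0.03  -0.051]
s [190, 0, 20, 32, 276] [33. 49. 49.] [1.881 3.124]
s [218, 0, 26, 13, 180] [93. 89. 80.] [2.272 3.137]
s [247, 0, 11, 21, 167] [74. 71. 64.] [2.295 2.786]
s [261, 0, 114, 30, 2116] [70. 67. 62.] [2.646 2.333]
s [377, 3, 43, 14, 239] [64. 52. 55.] [3.314 1.841]
s [440, 6, 33, 26, 428] [66. 64. 60.] [3.308 1.194]
s [395, 13, 33, 13, 181] [63. 72. 73.] [3.11  1.503]
s [417, 17, 16, 7, 47] [66. 80. 95.] [3.143 1.357]
s [261, 23, 10, 24, 48] [79. 76. 71.] [1.799 1.948]
s [131, 25, 35, 10, 137] [35. 46. 45.] [1.256 2.814]
s [202, 24, 49, 30, 1009] [78. 76. 71.] [1.563 2.1  ]
s [376, 25, 5, 9, 38] [86. 84. 80.] [2.591 1.461]
s [385, 25, 8, 5, 26] [41. 38. 33.] [2.719 1.454]
s [276, 50, 25, 19, 332] [84. 84. 85.] [1.549 1.373]
s [263, 65, 15, 9, 72] [69. 69
[... 3681 characters left out ...]
....................
304 kpkkkkkp...gpkkkkkkkkkkkkkkkkkkkkkkkkkkkpkkkkkkkkkkkwwwwwwwgwwwwwwwww......kkkkk
316 kkkkkkbp...gpkkkkkkkkkkkkkkkkkkkkkkkkkkkpkkkkkkkkkkkwwwwwwwgwwwwwwwwg......kkkkk
328 kkkkpkkp....ppppppppppppppkkkkkkkkkkkkkkwkkkkkkkkkkkk.....................kkkkkk
340 kkpkkkk.....gggggggggppppwkkkkkkkkkkkkkkwkkkkkkkkkkkkk....................kkkkkk
352 kkkkkkkkkkkkkkkkkkkkkkkkkkkkkkkkkkkkkkkkwkkkkkkkkkkkkkkkkkkkkkkkkkkkkkkkkkkkkkkk
364 kkkkkkkkkkpppppppppppkkkkkkkkkkkkkkkkkkkwkkkkkkkkkkkkkkkkkkkkkkkkkkkkkkkkkkkkkkk
376 kkkkkkkkkkkkkkkkkkkkkkkkkkkkkkkkkkkkkkkkwkkkkkkkkkkkkkwkkkkkkkkkkkkkkkkkkkkkkkkk
388 kkkkkkk..................kkkkkkkkkkkkkk.wkkkkkkkkkkkkk..................pkkkkkkk
```

The pan slipped from the fingers and dropped off behind the head end, but all eight balls are sorted. I've used up my pictures, so I'll locate the pan from pixel classes.

```bash
python3 - <<'E'
from h import *
f=load("q6"); I=f["img"]; h=cv2.cvtColor(I,cv2.COLOR_RGB2HSV).astype(int)
def ch(p):
    H,S,V=p
    if H<=14 and S>80: return "B"
    if 14<H<28 and S>60: return "w"
    return "." if V>190 else ":" if V>150 else "0123456789abcdef"[V//10]
for v in range(118,250,3): print("%3d "%v+"".join(ch(h[v,u]) for u in range(240,420,2)))
for u,v in ((300,135),(404,135),(300,240),(404,240),(350,185)): print(u,v,at(f,u,v,.03).round(3),at(f,u,v,.09).round(3))
E
```

```text
118 BBBBBBBbaaabababbbbbbaaaabbbbbbd...............bbbbbbbbbbbabbbbbbbabbbbbabbbbbbbbbbbbaaaab
121 BBBBBBBbabaabbaababbaaaabbbbbbbd................bbbbbbbbabbbabbbbbbbbbbbbbbbbbbaabbbaaabbb
124 BBBBBBBabbaaaaaabbbabaaabbbbbbbd................bbbbabbbbbbabbbbbbbbbbbbbbbabbbbbbbbaabbab
127 BBBBBBBbbbbbaaaabaabbaabbbbbbbbd...............:bbbbbbbbbbbabbbbbbbbaaabbbbabbbabbabbbbbab
130 BBBBBBB9bbaababbbababaabbbbbbabd.........bbbbbbbbbabbabbbbaabbbbbabbbbbbbababbaabbbbbbd...
133 BBBBBBB8baababbbbabbbbaabababbbd.........bbbbbb7bbbbbbbbbbbbbbbbbabbbbbbabbbbbbbbbbbbbd...
136 BBBBBBB8babbbbabbabaabaabbbbbbbd.....:74333334344447bbbbbabbbbbbbbababbbbbbbbbabbbbabd....
139 BBBBBBB7abbbbbbbbaab....bbbbbabd.....a777763333343433346bbbbbb8798776766676677abbbd.......
142 BBBBBBB7ababbbbabaabaaaabbbbbbbb.....7777774443333333347744557767778888789a778bbbb........
145 BBBBBBB7bbbbababababaabaabbabbbb.....777777433444433433334655446bbbbbbbbbba779bbbb........
148 BBBBBBBBbbbababbaaabbbabbbbabbbb....:7777777747777347434443333343446bbb75BBB6abbab........
151 BBBBBBBBbabababbbbbbbbaabbabbbbb....:77777777777777
[... 2619 characters left out ...]
:...................................................e346888888886:.....d6wwwwww7
238 wwBBBBBBBa........................988d..:889:.....................73478888445:...b6677w77w
241 wwBBBBBBBc....................988888865a38888889:....................e335733b....a867w7777
244 wwBBBBBBBe:................888888888865a38888888888..............................98867777w
247 wwBBBBBB.:................:888888888845928888888888:.............................a88777777
300 135 [0.58  0.244 0.03 ] [0.573 0.246 0.09 ]
404 135 [0.574 0.38  0.03 ] [0.568 0.366 0.09 ]
300 240 [0.728 0.248 0.03 ] [0.703 0.25  0.09 ]
404 240 [0.722 0.396 0.03 ] [0.698 0.38  0.09 ]
350 185 [0.644 0.314 0.03 ] [0.63  0.308 0.09 ]
```

>>> send_rows([
  [0.6, [0, 0, -2], 0],
  [0.6, [0, 1.5, -2], 0],
  [0.6, [0, 2.5, -2], 0],
  [0.6, [0, 2.5, 0], 0],
  [0.6, [0, 1.5, 0], 0],
  [0.6, [0, 0, 0], 0],
  [0.6, [0, 0, 0], 0],
], grip_force=20)

```text
time: 29.85
tcp_pos: [0.6061, 0.3459, 0.4092]
eef_rot: [-3.14, -0.002, -3.101]
ft_force: [0.6, -0.6, 0.1]
gripper_width: 0.202
finger_force: 0.0
```

```bash
cat > map.py <<'E'
from h import *
def ch(p):
    H,S,V=map(int,p)
    if H<=14 and S>80: return "B"
    if 14<H<28 and S>60: return "w"
    return "." if V>190 else ":" if V>150 else "0123456789abcdef"[V//10]
def show(f,u0,u1,v0,v1,du,dv):
    h=cv2.cvtColor(f["img"],cv2.COLOR_RGB2HSV)
    print("cols",u0,u1,du)
    for v in range(v0,v1,dv): print("%3d "%v+"".join(ch(h[v,u]) for u in range(u0,u1,du)))
E
python3 - <<'E'
from map import *
print(monitor.read_state()["tcp_pos"])
f=grab("wrist"); save("r1",f); g=grab("scene"); save("r1s",g); t=grab("top"); save("r1t",t)
show(f,200,400,120,250,2,4)
for P in ((.6,.3,.02),(.6,.3,.12),(.65,.25,.02)): print(P,pix(f,P).round(),pix(load("q6"),P).round(),pix(t,P).round(),pix(g,P).round())
E
```

```text
[0.60606199 0.34591994 0.40922766]
cols 200 400 2
120 BBBB7aaaaaaa9aaaaa99aaaaaaa:::::::::::::::::::::::::::::::::::::::::::::aaaaaaaaaaaaaaaaaaaaaaaaa9a9
124 BBBB6aaa9aa9aaaaa9aaaaaaaaa:::::::::::::::::::::::::::::::::::::::::::::aaaaaaaac::::::aaaaaaa965677
128 BBBBBaaa9aaaaaaaaa9aaaaaaaa::::::::::::::::::::::::::::aaaaaaaaaaaaaaaaaaaaaaaaac::::::::::::::6a79e
132 BBBBBa99aaaaaaaaaa99aaaaaaa:::::::::::::::aaaaaaaaaaaaaaaaaaaaa9aaaaaa9aaaaaac::::::::::::::::::c:be
136 BBBBB9aaaaa9aaaaaaaa9aaaaaa:::::::::::::8666763333333364444999aaaaaaaaaaaaaaac::::::::::::::::::b:e9
140 BBBBB7aa9aaaaaaa9aaaaaaaaaac::::::::::::666666666666433333333368aa9a979978877c::::::::::::::::::dce8
144 BBBBB6a9aaa9aaaa9aa99aaaaaac::::::::::::66666666666666666333333333336aaaaa77d:::::::::::::::::::dbea
148 BBBBB5aaaaaaaaaaaaa9aaaaaaac::::::::::::6666666666666666677777733333333333BB6:::::::::::::::::::cbed
152 BBBBBBa9aaaaaaaaaaaaaaaaaaac::::::::::::6666666666666666677777777777773BBBBBB::::::::::::::::::::cde
156 BBBBBBa9aa9aaaaaaaaaaaaaaaac:::::::::::c666666666666666667777777777776BBBBBB6::::::::::::::::::::cce

[... 1911 characters left out ...]
:::::::::::::::::::::::::::::::::::::::::::::::::::::::::667wwwwewwwwwwwwwwwwwewwww
236 ::::::::::::::::::::::::::::::::::::::::::::::::d:::::::::::::::::::::::::6wwdwwwewwwwwwwwwwdwwwwwww
240 ::::::::::::::::::::::::::::::::::::::::::c8787772c:::::::::::::::::247777777wwwwwewwwwwweewwwwwwwee
244 ::::::::::::::::::::::::::::::::::::::878777777861c:::::::::::::::::137777777777wwwwwwwwweweewwwwwww
248 :::::9aaaaa::::::::::::::::::::::::::e878777877721c:::::::::::::::::1277777778778:::::::::::::::::::
(0.6, 0.3, 0.02) [287. 148.] [341. 151.] [230. 172.] [283. 174.]
(0.6, 0.3, 0.12) [281. 159.] [347. 165.] [224. 165.] [282. 152.]
(0.65, 0.25, 0.02) [254. 179.] [303. 185.] [245. 158.] [301. 174.]
```

```bash
python3 - <<'E'
from h import *
q,r=load("q6"),load("r1")
def tri(a,b):
    (o1,d1),(o2,d2)=ray(q,*a),ray(r,*b); s=np.linalg.lstsq(np.c_[d1,-d2],o2-o1,rcond=None)[0]
    p,w=o1+s[0]*d1,o2+s[1]*d2; return ((p+w)/2).round(3),round(float(np.linalg.norm(p-w)),4)
for n,a,b in (("A",(314,138),(280,136)),("B",(308,200),(276.5,192)),("C",(403,166.5),(340,152)),("D",(391,238),(331,215)),("K1",(367,161),(314,147)),("K2",(356,230),(308,210))): print(n,*tri(a,b))
print("bar",at(r,345,150,.01).round(3),at(r,338,190,.01).round(3))
E
```

```text
A [ 0.614  0.261 -0.251] 0.0031
B [ 0.745  0.254 -0.244] 0.0083
C [0.603 0.376 0.066] 0.0128
D [0.689 0.365 0.089] 0.0147
K1 [0.605 0.338 0.015] 0.0154
K2 [0.707 0.331 0.016] 0.0167
bar [0.601 0.388 0.01 ] [0.665 0.381 0.01 ]
```

```bash
python3 - <<'E'
from map import *
f=grab("wrist"); save("r2",f); show(f,260,370,130,225,2,6)
E
```

```text
cols 260 370 2
130 :::::::::::::aaaaaaaaaaaaaaaaaaaaaaaaaaaaaaaaaaa:::::::
136 ::::::::::966666533333337554467777889999aaaaaaac:::::::
142 ::::::::::66666666666666675333333333469aaaaa97:::::::::
148 ::::::::::66666666666666666777777733323333333BB::::::::
154 ::::::::::6666665666666666677777777777773BBBBBB::::::::
160 :::::::::b666666666666666677777777777776BBBBBB7::::::::
166 :::::::::6666666666666666677777777777774BBBBBB:::::::::
172 :::::::::666666666666666667777777777777BBBBBB9:::::::::
178 :::::::::666666666666666667777777777775BBBBBBc:::::::::
184 ::::::::c666666666666666677777777777773BBBBBBa:::::::::
190 ::::::::666666666666666667777777777776BBBBBB:::::::::::
196 :::::::::::b66666666666677777777777776:aadcb:::a9aa9999
202 ::::::::::::::::b66666667777777777776a::::::e5www55w555
208 :::::::::::::::::::::b667777777777775:::::::c5wwww55w5w
214 :::::::::::::::::::::::::::e3367777744::::::a65w5ww55ww
220 :::::::::::::::::::::::::::::::::::ab:::::::66wwwwwwcww
```

>>> send_rows([
  [0.6, [0, -3, -1], 0],
  [0.6, [0, -3, 0], 0],
  [0.6, [0, -3, 0], 0],
  [0.6, [0, -3, 0], 0],
  [0.6, [0, -2, 0], 0],
  [0.6, [0, 0, 0], 0],
  [0.6, [0, 0, 0], 0],
])

```text
time: 30.75
tcp_pos: [0.6118, 0.2062, 0.4209]
eef_rot: [3.141, 0.0, -3.103]
ft_force: [-0.2, -0.0, 0.3]
gripper_width: 0.202
finger_force: 0.0
```

```bash
python3 - <<'E'
from map import *
f=grab("wrist"); save("r3",f); print(pix(f,(.64,.32,.05))); show(f,310,440,120,235,2,4)
E
```

```text
[392.35079945 175.94339821]
cols 310 440 2
120 BBBaaaaaaaaaaaaaaaaaaaaaaaaaaaaaaaaaaaaaaaaaaaaaaaaaaaaaaaaaaaaaa
124 BBBaaaaaaaaaaaaaaaaaa...........aaaaaaaac.....baaaaaaac..........
128 BBBaaaaaaaaaaaaad...................:aaaaaaaaaaaaaaaaaaaaaaaaaaaa
132 BBB9aaaaaaaaaaaac..............77534455468aaaaaaaaaaaaaaaaaaaaaaa
136 BBB9aa.::::.aaaac.............:7666666667663333567778877766666678
140 BBB9aaaaaaaaaaaaa.............:6666666666666666666633333333459a87
144 BBB9aaaaaaaaaaaaa.............76666666666666666666666667643333333
148 BBB9aaaaaaaaaaaac...:........:66666666666666666666666677777888887
152 BBB8aaaaaaaaaaaac............:66666666666666666666666687877888877
156 BBB8aaaaaaaaaaaac............c66666666666666666666666777777888877
160 BBB8aaaaaaaaaaaac............866666666666666666666666878778888878
164 BBB8aaaaaaaaaaaab...........:767667676666666666666666777778888878
168 BBB8aaaaaaaaaaaac...........:666666666666666666666667877778788778
172 BBB7aaaaaaaaaaaac...........7676666666666666666666667787788887788
176 BBB7aaaaaaaaaaa............:7766666666666666666666677887888887788
180 BBB
[... 272 characters left out ...]

196 BBBa.........................:::::9766666666666666777777878777777
200 BBBa..................:.::.:::........e66666666667777777887777777
204 BBBa.....................::::::............e666667777788877777775
208 BBBb...........................::..............:83457788787787775
212 BBBb....................:........::.................::a3347777765
216 BBBa................................................::::...:83533
220 BBBc.............................................:::::.....:96w66
224 BBB:............................................::::.......:9w666
228 B7............................................:::..........:8876w
232 8............................................::::..........d88877
```

```bash
python3 - <<'E'
from map import *
q,r=load("r3"),load("r1")
def tri(a,b):
    (o1,d1),(o2,d2)=ray(q,*a),ray(r,*b); s=np.linalg.lstsq(np.c_[d1,-d2],o2-o1,rcond=None)[0]
    p,w=o1+s[0]*d1,o2+s[1]*d2; return ((p+w)/2).round(3),round(float(np.linalg.norm(p-w)),4)
for n,a,b in (("A",(371,134),(280,135)),("B",(365,190),(277,192)),("K1",(418,147),(314,147)),("K2",(408,208),(308,211))): print(n,*tri(a,b))
show(q,424,480,124,230,2,4)
E
```

```text
A [0.582 0.288 0.016] 0.001
B [0.67  0.285 0.02 ] 0.001
K1 [0.589 0.341 0.093] 0.0027
K2 [0.675 0.336 0.096] 0.0006
cols 424 480 2
124 ........:aaaaaa...........:6
128 aaaaaaaaaaaa..............:d
132 aaaaaaaaa.................::
136 666666788.................::
140 33459a878..................b
144 433333333459:..............b
148 77888887786543338..........9
152 7788887787877:.............:
156 7788887787777::............:
160 788888788777a..............:
164 788888787777...............:
168 787887788779................
172 88887788787:..........:::...
176 88887788778..........:::::..
180 8887787777:.......::::::::..
184 8877777876....::::::::::::..
188 788788877a.::::::aaaaaaaaaaa
192 877777877aaaaaaaaaaaaaaaaaaa
196 787777776aaaa997877666555555
200 87777777455w5555www5ww5wwwww
204 77777775555wwwwwww5w55w65w55
208 8778777566w55w5w6566w66wwww6
212 47777765666wwwwwwww6656w6666
216 ..:83533466wwwwwww6678wwwwbb
220 ..:96w66ww77w6wwwweweewwwwww
224 ..:9w666676678w9wwwfwwwwwwww
228 ..:8876ww6www9wwwwwwwwwwwwww
```

```bash
python3 - <<'E'
from map import *
q,r=load("r3"),load("r1")
def tri(a,b):
    (o1,d1),(o2,d2)=ray(q,*a),ray(r,*b); s=np.linalg.lstsq(np.c_[d1,-d2],o2-o1,rcond=None)[0]
    p,w=o1+s[0]*d1,o2+s[1]*d2; return ((p+w)/2).round(3),round(float(np.linalg.norm(p-w)),4)
for n,a,b in (("C",(449,151),(338,151)),("D",(438,214),(331,216)),("rimC",(456,148),(346,147.5)),("rimD",(445,217),(338,221))): print(n,*tri(a,b))
show(r,300,362,132,164,1,2)
show(q,400,470,130,160,1,2)
for z in (.1,.12): print(pix(r,(.59,.369,z)).round(1),pix(q,(.59,.369,z)).round(1),pix(r,(.59,.385,.108)).round(1),pix(q,(.59,.385,.108)).round(1))
E
```

```text
C [0.588 0.37  0.127] 0.0028
D [0.67  0.366 0.132] 0.0023
rimC [0.584 0.38  0.123] 0.0034
rimD [0.674 0.375 0.134] 0.0001
cols 300 362 1
132 aaaaaaaaaaaaaaaaaaaaaaaaaa9aaaaaaaaaaaaa9aaaaaaaaaaaaac:::::::
134 34569aaaaaaaaaaaaaaaaaaaaa9aaaaaaaaaaaaaaaaaaaaaaaaaaac:::::::
136 333333356544444446999999aaaaaaaaaaaaaaaaaaaaaaaaaaaaaac:::::::
138 32333333245677777777777787877777776666666655555667779ac:::::::
140 666543333333333333333334688aaaaa9aaa987899997788877778c:::::::
142 6666666666543333333333333333344688aaaaaaaaaaaaaa9767a:::::::::
144 66666666666665333333333333333333333369aaaaaaaaa97678d:::::::::
146 66666666666666776644333333333333333333334688aaaa8678ac::::::::
148 66666666666666777777777776333333333333333333333BBBBB6c::::::::
150 666666666666677777777777777777645765446433333333BBBBB9::::::::
152 66666666666667777777777777777777777777753BBBBBBBBBBBBa::::::::
154 66666666666667777777777777777777777777653BBBBBBBBBBBBb::::::::
156 6666666666666777777777777778777777777764BBBBBBBBBBBB6c::::::::
158 6666666666667777777777777877777777777764BBBBBBBBBBBB6c::::::::
160 666666666666777777777
[... 660 characters left out ...]
6666666666667776644333333333333333344589::.....................
146 6666667666666666667777778777777876644333343333333334458c:.............
148 666666666666666666777777777787888888887778876654433333338.............
150 66666666666666667788777777778788788877778887877777a...................
152 66666666666666666787778777778888888877778878877778:...................
154 66666666666666666877778777878888888777778888777778....................
156 6666666666666666787777777778888887877778887777777c::::................
158 6666666666666666777777777788888888877777878787777::::.................
[335.8 150.6] [440.6 148.3] [348.7 152. ] [454.9 149.7]
[336.5 152.9] [445.8 150.6] [348.7 152. ] [454.9 149.7]
```

>>> send_rows([
  [-0.28, [-0.6, 4, 0], 0],
  [-0.28, [-0.6, 4, 0], 0],
  [-0.28, [-0.6, 4, 0], 0],
  [-0.28, [-0.5, 3, 0], 0],
  [-0.28, [0, 0, 4], 0],
  [-0.28, [0, 0, 4.5], 0],
  [-0.28, [0, 0, 4.5], 0],
  [-0.28, [0, 0, 4.5], 0],
  [-0.28, [0, 0, 4], 0],
  [-0.28, [0, 0, 3], 0],
  [-0.28, [0, 0, 2], 0],
  [-0.28, [0, 0, 0], 0],
])

```text
time: 32.0
tcp_pos: [0.6262, 0.3579, 0.1512]
eef_rot: [-3.139, -0.007, -3.1]
ft_force: [-0.1, 0.5, 0.8]
gripper_width: 0.641
finger_force: 0.0
```

>>> send_rows([
  [-0.28, [0, 0, 1], 0],
  [-0.28, [0, 0, 0.8], 0],
  [-0.28, [0, 0, 0], 0],
  [0.1, [0, 0, 0], 0],
  [0.3, [0, 0, 0], 0],
  [0.5, [0, 0, 0], 0],
  [0.7, [0, 0, 0], 0],
  [0.7, [0, 0, 0], 0],
], grip_force=15)

```text
time: 32.8
tcp_pos: [0.6289, 0.3575, 0.1379]
eef_rot: [3.141, 0.001, -3.102]
ft_force: [-0.2, 0.3, 0.3]
gripper_width: 0.247
finger_force: 0.3
```

>>> send_rows([
  [1, [0, 0, 0], 0],
  [1, [0, 0, 0], 0],
  [1, [0, 0, 0], 0],
  [1, [0, 0, 0], 0],
  [1, [0, 0, 0], 0],
  [1, [0, 0, 0], 0],
], grip_force=25)

```text
time: 33.4
tcp_pos: [0.6287, 0.357, 0.1384]
eef_rot: [-3.141, 0.0, -3.101]
ft_force: [-1.6, -0.6, 5.5]
gripper_width: 0.146
finger_force: 25.5
```

>>> send_rows([
  [1, [0, -0.3, -0.1], 0],
  [1, [0, -0.4, -0.1], 0],
  [1, [0, -0.4, -0.1], 0],
  [1, [0, -0.4, -0.1], 0],
  [1, [0, -0.4, -0.1], 0],
  [1, [0, -0.4, 0], 0],
  [1, [0, -0.4, 0], 0],
  [1, [0, -0.3, 0], 0],
  [1, [0, 0, 0], 0],
], grip_force=35)

```text
time: 34.3
tcp_pos: [0.6295, 0.328, 0.1471]
eef_rot: [3.139, 0.002, -3.102]
ft_force: [-5.5, -1.0, 17.8]
gripper_width: 0.093
finger_force: 33.0
```

>>> send_rows([
  [1, [0, -0.2, -0.4], 0],
  [1, [0, -0.2, -0.4], 0],
  [1, [0, -0.2, -0.4], 0],
  [1, [0, 0, -0.4], 0],
  [1, [0, 0, 0], 0],
  [1, [0, 0, 0], 0],
], grip_force=45)

```text
time: 34.9
tcp_pos: [0.6302, 0.3214, 0.1581]
eef_rot: [-3.142, -0.001, -3.101]
ft_force: [0.4, -0.1, -2.3]
gripper_width: 0.026
finger_force: 45.0
```

>>> send_rows([
  [1, [0, 0, -1.5], 0],
  [1, [0, 0, -3], 0],
  [1, [0, 0, -3.5], 0],
  [1, [0, 0, -3.5], 0],
  [1, [0, 0, -3.5], 0],
  [1, [0, 0, -3.5], 0],
  [1, [0, 0, -3.5], 0],
  [1, [0, 0, -3.5], 0],
  [1, [0, 0, -3], 0],
  [1, [0, 0, -1], 0],
])

```text
time: 35.9
tcp_pos: [0.6307, 0.3217, 0.4573]
eef_rot: [3.139, 0.006, -3.101]
ft_force: [-0.1, -0.7, -2.7]
gripper_width: 0.023
finger_force: 45.0
```

>>> send_rows([
  [1, [0.4, -2, 0], 0],
  [1, [0.8, -3.5, 0], 0],
  [1, [1, -4, 0], 0],
  [1, [1, -4, 0], 0],
  [1, [1, -4, 0], 0],
  [1, [1, -4, 0], 0],
  [1, [1, -4, 0], 0],
  [1, [1, -4, 0], 0],
  [1, [1, -4, 0], 0],
  [1, [1, -4, 0], 0],
  [1, [1, -4, 0], 0],
  [1, [1, -4, 0], 0],
])

```text
time: 37.1
tcp_pos: [0.5361, -0.1392, 0.4533]
eef_rot: [3.141, 0.0, -3.101]
ft_force: [1.1, -0.3, -2.7]
gripper_width: 0.024
finger_force: 45.0
```

>>> send_rows([
  [1, [1.5, -4, 0], 0],
  [1, [1.5, -4, 0], 0],
  [1, [1, -4, 0], 0],
  [1, [1, -3, 0], 0],
  [1, [0.5, -1.5, 0], 0],
  [1, [0, 0, 1.5], 0],
  [1, [0, 0, 3.5], 0],
  [1, [0, 0, 4], 0],
  [1, [0, 0, 4], 0],
  [1, [0, 0, 4], 0],
  [1, [0, 0, 4], 0],
  [1, [0, 0, 1], 0],
])

```text
time: 38.3
tcp_pos: [0.4862, -0.3019, 0.2289]
eef_rot: [3.134, -0.007, -3.101]
ft_force: [-0.5, 0.2, -1.8]
gripper_width: 0.026
finger_force: 45.0
```

>>> send_rows([
  [1, [0, 0, 2], 0],
  [1, [0, 0, 2], 0],
  [1, [0, 0, 1.5], 0],
  [1, [0, 0, 0.6], 0],
  [1, [0, 0, 0.3], 0],
  [1, [0, 0, 0.3], 0],
  [1, [0, 0, 0], 0],
])

```text
time: 39.0
tcp_pos: [0.4887, -0.305, 0.1672]
eef_rot: [-3.141, 0.001, -3.101]
ft_force: [0.4, 0.1, -3.2]
gripper_width: 0.022
finger_force: 45.0
```

```bash
python3 - <<'E'
from map import *
f=grab("scene"); save("x1",f); s=monitor.read_state()["tcp_pos"]; print(s)
p=pix(f,(s[0],s[1],.0)); print(p,pix(f,(s[0],s[1],.13)),pix(f,(s[0],s[1]+.1,0)),pix(f,(s[0],s[1]-.1,0)))
u,v=p.astype(int); show(f,u-45,u+45,v-75,v+30,1,2)
E
```

```text
[ 0.48869647 -0.305081    0.16728846]
[382.71983113 267.83978663] [386.70250198 235.51515148] [358.45632351 251.953652  ] [409.16085331 285.14374624]
cols 337 427 1
192 BBBBBBBBBBBBBBBBBBBBBBBB9887777777775443332346788888888888877788899aaaaabccba8654433333333
194 BBBBBBBBBBBBBBBBBBBBBBBB88765556677www99986433567788888888887888899aaa99875544333333333333
196 wwwBBBBBBBBBBBBBBBBBBBB777776665555wwwwwBBBBBww3345677888888888899a99987544333333333334333
198 wwww8877BBBBBBBBBBBBBBBB77777BBBBB65456BBBBBwwwwwww334567778888999987654444444444444443334
200 ww9aaaa987BBBBBBBBBBBBBBBBBBBBBBBBBBBB654432223wwwwwww333456678888654444444444444444554443
202 w779aaaaaa98BBBBBBBBBBBBBBBBBBBBBBBBBBBBB322222www333wwwww33334444444444444444444444444433
204 66667889aaa9wwBBBBBBBBBBBBBBBBBBBBBBBBBBB32222www3222222wwwwwww323334444444444444444444454
206 66666666777wwwwwwBBBBBBBBBwwwBBBBBBBBBBBBBB433www322222wwww3346676533444444444444443445666
208 6666666666wwwwwwwwwwBBBBBBBBBBBBBBBBBBBBBBBBBBB5432223wwww4457acddc96444445544554345677789
210 6666666666wwwwwwwwww9987BBBBBBBBBBBBBBBBBBBBBBB7654333ww6556679cdeec96433344
[... 3399 characters left out ...]
:::::::::::::::::::::::::::::::::::
284 :::::::::::::::::::::::::::::::::::feef:::::::::::::::::::::::::::::::::::::::::::::::::::
286 ::::::::::::::::::::::::::::::::::::::::::::::::::::::::::::::::::::::::::::::::::::::::::
288 ::::::::::::::::::::::::::::::::::::::::::::::::::::::::::::::::::::::::::::::::::::::::::
290 ::::::::::::::::::::::::::::::::::::::::::::::::::::::::::::::::::::::::::::::::::::::::::
292 ::::::::::::::::::::::::::::::::::::::::::::::::::::::::::::::::::::::::::::::::::::::::::
294 ::::::::::::::::::::::::::::::::::::::::::::::::::::::::::::::::::::::::::::::::::::::::::
296 ::::::::::::::::::::::::::::::::::::::::::::::::::::::::::::::::::::::::::::::::::::::::::
```

>>> send_rows([
  [1, [0, 0, 0.3], 0],
  [1, [0, 0, 0.3], 0],
  [1, [0, 0, 0.3], 0],
  [1, [0, 0, 0], 0],
])

```text
time: 39.45
tcp_pos: [0.488, -0.3046, 0.1569]
eef_rot: [3.141, -0.001, -3.101]
ft_force: [-0.4, 0.1, -3.0]
gripper_width: 0.028
finger_force: 45.0
```

>>> send_rows([
  [1, [0, 0, 0.3], 0],
  [1, [0, 0, 0.3], 0],
  [1, [0, 0, 0.2], 0],
  [1, [0, 0, 0], 0],
])

```text
time: 39.85
tcp_pos: [0.4881, -0.3047, 0.1491]
eef_rot: [3.141, -0.001, -3.101]
ft_force: [0.3, -0.7, -2.7]
gripper_width: 0.029
finger_force: 45.0
```

>>> send_rows([
  [1, [0, 0, 0.3], 0],
  [1, [0, 0, 0.3], 0],
  [1, [0, 0, 0.3], 0],
  [1, [0, 0, 0.3], 0],
  [1, [0, 0, 0], 0],
])

```text
time: 40.35
tcp_pos: [0.4901, -0.3111, 0.1451]
eef_rot: [-3.126, 0.006, -3.1]
ft_force: [-7.1, -4.8, 29.0]
gripper_width: 0.029
finger_force: 45.4
```

>>> send_rows([
  [1, [0, 0, -0.6], 0],
  [1, [0, 0, 0], 0],
  [1, [0, -0.4, 0.1], 0],
  [1, [0, -0.6, 0.2], 0],
  [1, [0, -0.6, 0.3], 0],
  [1, [0, -0.6, 0.3], 0],
  [1, [0, -0.6, 0.3], 0],
  [1, [0, -0.6, 0.3], 0],
  [1, [0, 0, 0], 0],
], grip_force=8)

```text
time: 41.25
tcp_pos: [0.4915, -0.3427, 0.1305]
eef_rot: [-3.134, 0.004, -3.101]
ft_force: [-0.6, -3.9, 9.7]
gripper_width: 0.069
finger_force: 8.6
```

>>> send_rows([
  [1, [0, -0.5, 0.2], 0],
  [1, [0, -0.5, 0.3], 0],
  [1, [0, -0.5, 0.35], 0],
  [1, [0, -0.5, 0.35], 0],
  [1, [0, -0.5, 0.4], 0],
  [1, [0, -0.5, 0.4], 0],
  [1, [0, 0, 0], 0],
], grip_force=5)

```text
time: 41.95
tcp_pos: [0.4909, -0.3693, 0.1078]
eef_rot: [3.141, -0.0, -3.102]
ft_force: [0.5, -1.8, 3.0]
gripper_width: 0.124
finger_force: 6.3
```

```bash
python3 - <<'E'
from map import *
f=grab("scene"); save("x2",f); s=monitor.read_state()["tcp_pos"]; print(s)
p=pix(f,(s[0],s[1],.0)); print(p,pix(f,(s[0],s[1],.1)))
u,v=p.astype(int); show(f,u-55,u+40,v-60,v+24,1,2)
E
```

```text
[ 0.49076651 -0.36881401  0.10792423]
[399.72859638 278.34429982] [403.66415973 253.63419832]
cols 344 439 1
218 556w9aaabbbbabbbbbbbbbaa98BBBBBBB888776556665433333456667788888888888899abbbaaaaaaace::::::::::
220 545689aaabaaaabbbbbbbaa87BBBBBBBB78887666777BB89875433346788888888888877889999aaaabde::::::::::
222 4444456789aabbbbbbbaa9766BBBBBBBB788765545568ade:edb85334567788888888877788899aa99acd::::::::::
224 44434444456789aaaa9876666BBBBBBBB777877B666668acefec96www33456677888888888899999986679bdefeeeee
226 4444444444445567887666666BBBBBBBBBBBBB89acddb987787533wwwwwww3345667788889999987654444567887667
228 555554444444544455566666BBBBBBBBBBBBB8999bde:feca64222223wwwwwwww334566789998654444444444444444
230 89aba865679aaa8655566656BBBBBBBBBBBBBB8888bdeeeeb7422223ww433444wwww333456655444444444444444444
232 578aaa878abcdcb976554445BBBBBBBBBBBBBBB8988ade::da75433ww5444332233wwwww33333344444444444444444
234 4445667789aaa9765544444BBBBBBBBBBBBBB8acdb98ad::::edb976676543222223wwwwww655443444444444444444
236 444444456677655445556666BBBBBBBBBB67ad:::ec98ad:::::::ec9876432223wwwww469bddc964444444
[... 2508 characters left out ...]

288 ::::::::::feeeeee:::::::::::::::::::::::::edcba98888888888889abdf::::::::::::::::::::::::::::::
290 :::::::::::::::::::::::::::::::::::::::::::::eb988888888888ace:::::::::::::::::::::::::::::::::
292 :::::::::::::::::::::::::::::::::::::::::::::edb9988888889bdf::::::::::::::::::::::::::::::::::
294 :::::::::::::::::::::::::::::::::::::::::::::::fedb9999abde::::::::::::::::::::::::::::::::::::
296 ::::::::::::::::::::::::::::::::::::::::::::::::::feddde:::::::::::::::::::::::::::::::::::::::
298 :::::::::::::::::::::::::::::::::::::::::::::::::::::::::::::::::::::::::::::::::::::::::::::::
300 :::::::::::::::::::::::::::::::::::::::::::::::::::::::::::::::::::::::::::::::::::::::::::::::
```

>>> send_rows([
  [1, [0, -0.4, 0.4], 0],
  [1, [0, -0.3, 0.45], 0],
  [1, [0, -0.3, 0.45], 0],
  [1, [0, -0.3, 0.45], 0],
  [1, [0, -0.2, 0.45], 0],
  [1, [0, -0.2, 0.45], 0],
  [1, [0, 0, 0], 0],
])

```text
time: 42.7
tcp_pos: [0.4911, -0.3854, 0.0809]
eef_rot: [3.14, -0.001, -3.102]
ft_force: [0.2, -1.2, 0.2]
gripper_width: 0.158
finger_force: 5.2
```

>>> send_rows([
  [0.7, [0, 0, 0], 0],
  [0.4, [0, 0, 0], 0],
  [0.2, [0, 0, 0], 0],
  [0.2, [0, 0, 0], 0],
  [0.2, [0, 0, 0], 0],
  [0.2, [0, 0, 0], 0],
])

```text
time: 43.3
tcp_pos: [0.4916, -0.3856, 0.0821]
eef_rot: [3.141, 0.0, -3.101]
ft_force: [0.6, -0.1, 0.2]
gripper_width: 0.401
finger_force: 0.0
```

>>> send_rows([
  [0.2, [0, 0, -1], 0],
  [0.2, [0, 0, -3], 0],
  [0.2, [0, 0, -4], 0],
  [0.2, [0, 0, -4], 0],
  [0.2, [0, 0, -4], 0],
  [0.2, [0, 0, -4], 0],
  [0.2, [0, 0, -3], 0],
  [0.2, [0, 0, 0], 0],
])

```text
time: 44.1
tcp_pos: [0.493, -0.3872, 0.3182]
eef_rot: [-3.134, 0.008, -3.101]
ft_force: [0.1, -0.0, -0.1]
gripper_width: 0.399
finger_force: 0.0
```

```bash
python3 - <<'E'
from map import *
f=grab("wrist"); save("y1",f); g=grab("scene"); save("y1s",g); t=grab("top"); save("y1t",t)
s=monitor.read_state(); print(s["tcp_pos"],s["ft_force"])
u,v=pix(f,(.49,-.34,.03)).astype(int); show(f,u-75,u+75,v-60,v+60,2,4)
u,v=pix(g,(.49,-.34,.03)).astype(int); show(g,u-45,u+45,v-40,v+34,1,2)
E
python3 - <<'E'
import sys; sys.path.insert(0,'.')
E
```

```text
[ 0.49107314 -0.3853529   0.31115858] [-0.13308961  0.28841668  0.41892768]
cols 281 431 2
102 ::::::::::::::::::::::::::8888888888888888888888888888888888888888888888888
106 ::::::::::::::::::::::::::8888888888888888888888888888888888888888888888888
110 ::::::::::::::::::::::::::8888888888888888888888888888888888888888888888888
114 :::::::::::::::::::::::::e8888888888888888888888888888888888888888888888888
118 ::::::::::::::::::::::e8888888888888888888888888888888888888888888888888888
122 :::::::::::::::e88677667755555555555555557766655344676776677777767888888888
126 ::::::::::::::6444333333122222233333333333333333345455443333333333333358888
130 ::::::::::::::a666666666663333333333333333333333333366763333333333222368888
134 ::::::::::::::a666666666663333333333333333333333333366663333333332222378888
138 ::::::::::::::a666666666663333333337777773333333333366663346666662222388889
142 ::::::::::::::a66666666666333677777767766666333332BBBBBB33676666622123:::::
146 ::::::::::::::a6666666666666667777777777677677666BBBBBBBB3676666623235:::::
150 ::::::::::::::a666666666666666777777766766766
[... 4220 characters left out ...]
6778ace::::::::::::::::::::::::::::
286 ccde:::::::::::edddedcbaa99988888888888888777655444444568bd:::::::::::::::::::::::::::::::
288 ::::::::::::::::::::::::feec98888888888889abba987766668bd:::::::::::::::::::::::::::::::::
290 :::::::::::::::::::::::::::da98888888889bde:::edca99ace:::::::::::::::::::::::::::::::::::
292 :::::::::::::::::::::::::::fdca9888889bd::::::::::ee::::::::::::::::::::::::::::::::::::::
294 ::::::::::::::::::::::::::::::edcbaabd::::::::::::::::::::::::::::::::::::::::::::::::::::
296 ::::::::::::::::::::::::::::::::::::::::::::::::::::::::::::::::::::::::::::::::::::::::::
298 ::::::::::::::::::::::::::::::::::::::::::::::::::::::::::::::::::::::::::::::::::::::::::
```

```bash
python3 - <<'E'
from h import *
y=load("y1t")["img"].astype(int)
for n,o,(u0,u1,v0,v1) in (("tray vs q6","q6t",(285,385,150,225)),("ink","top",(190,222,192,225)),("tin","top",(252,275,202,226)),("dropper","top",(238,255,236,255))):
    d=abs(load(o)["img"].astype(int)-y).max(2)[v0:v1,u0:u1]; print(n,(d>40).sum())
t=load("y1t")
print("tray front edge",[at(t,u,max(v for v in range(190,235) if y[v,u].max()<60),.023).round(3).tolist() for u in (300,332,365)])
print("bins y range: small", [(-.038+.086-.044),(-.038+.086+.044)])
E
```

```text
tray vs q6 306
ink 0
tin 0
dropper 0
tray front edge [[0.395, 0.062, 0.023], [0.481, -0.045, 0.023], [0.487, -0.156, 0.023]]
bins y range: small [0.003999999999999997, 0.092]
```

```bash
python3 - <<'E'
from h import *
y=load("y1t")["img"].astype(int); q=load("q6t")["img"].astype(int)
d=(abs(q-y).max(2)>40).astype(np.uint8); d[:,:285]=0; d[:,385:]=0; d[:150]=0; d[225:]=0
k,l,st,c=cv2.connectedComponentsWithStats(d); print([s.tolist() for s in st[1:] if s[4]>2])
for n,I in(("q6",q),("y1",y)):
    m=cv2.inRange(I[183:210,294:372].astype(np.uint8),(105,105,110),(255,255,255))
    k,l,st,c=cv2.connectedComponentsWithStats(m); print(n,[(s[4].item(),(p+[294,183]).round().tolist()) for s,p in zip(st[1:],c[1:])])
E
```

```text
[[367, 211, 18, 14, 161], [304, 216, 29, 9, 145]]
q6 [(211, [353.0, 204.0]), (26, [364.0, 190.0]), (13, [339.0, 194.0]), (25, [358.0, 197.0]), (9, [316.0, 198.0]), (13, [336.0, 200.0]), (9, [342.0, 199.0]), (1, [318.0, 202.0])]
y1 [(212, [353.0, 204.0]), (30, [364.0, 190.0]), (13, [339.0, 194.0]), (30, [358.0, 197.0]), (10, [316.0, 198.0]), (14, [336.0, 200.0]), (9, [342.0, 199.0]), (1, [318.0, 202.0])]
```

```bash
python3 -c "
from station import job
print(job.finish_job())"
```

```text
the job is handed in; nothing more can be done
None
```

I handed the job in at about 44 s of the 72 s allowed, but no verdict came back: the last camera check showed the tray home, all eight balls in their own compartments, the bystanders unmoved, and the empty pan upright on the table and released, after it slipped out of the gripper once, fell behind the grader and had to be set upright again.

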